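Reset and lock the thickness adjuster of a leather splitter

ROBOT

A 6-joint arm with a two-finger parallel gripper is mounted at the origin on the work surface. World frame = base frame: x ahead of the robot, y to its left, z up, the work surface at z = 0. Lengths are in m, angles in degrees, forces in N, time in s.
With the tool pointing down it reaches from about 0.4 to 0.825 m from the base axis. Payload 7 kg.
Tool frame: the origin (TCP) lies midway between the tips of the shut fingers; the grasp point (between the pads) lies 19 mm behind it; z points along the fingers, y is the direction in which the jaws open and shut (so a half turn about z gives the same grasp; the last joint's range is limited). The gripper opens to 88 mm and grips with 3 to 60 N. Pads are 19 mm wide; open, the fingers measure 130 mm over their backs; the gripper's body (78 mm by 193 mm) begins 47 mm behind the grasp point.
Start: joints at [-50.988, 20.546, 0.682, 0, -70.136, -16.507], TCP at [0.258, -0.624, 0.188] pointing down, gripper open.
Joint ranges: [-176.03, 176.03], [-82.01, 121.73], [-58.28, 71.71], [-173.87, 95.51], [-174.79, -0.11], [-173.66, 173.66]. Speed limits (degrees/s): [136.94, 136.94, 172.46, 180, 180, 180].

INTERFACE

Orientations are given as [roll, pitch, yaw] about the fixed x, y, z axes, in that order (R = Rz(yaw) Ry(pitch) Rx(roll)).
In Python, from plant import r gives the robot as it stands. The module is installed in compiled form; this text tells all that it offers.
- The arm moves only by the tool send_rows, never from a script. Its argument "motion" is a list of rows, each an object with "travel": the shift along the tool's x, y, z in m, a list of three; "spin": the turn about the tool's z in degrees. In form: [{"travel": [tx, ty, tz], "spin": spin}, ...]. A call has 1 to 5 rows; each row shifts and turns the pose as measured when the row begins, along the tool's axes as they then stand; what a row does not reach is not made up. A row lasts 1/12 s, in which the tool goes at most 41.7 mm and 7.16 degrees, less where a joint would pass 70% of its speed; a pose out of reach is approached as far as the arm can. A call is refused whole if a number of a shift passes 0.0417 or a number of a turn 7.16, either way. A call with a gripper value outside its range is refused whole. "gripper" is the gripper command: -1 is shut, 1 is fully open, values between are in proportion, set as the call begins (left out, the last holds). The fingers move at their own pace and stop on an object; "squeeze" is the grip in N (left out, the last holds). Time passes only in rows, so rows that do not move let the fingers close. It gives the time, the measured TCP pose, the force and the opening at its end, in the units of the state.
- r.get_state(): the state, without advancing time (a new reading comes with each control period).
- r.capture(name): name is "side" or "top"; returns (picture, depth): 384x512x3 uint8, blue, green, red; 384x512 float32, m along the optical axis (not along the pixel's ray), 0 where there is no reading.
- r.get_calibration(name): a dict with "fov_y" (degrees; the focal length in pixels is half the picture's height over the tangent of half this angle, whatever the lens; pixels are square), "cx", "cy" (the principal point, pixels), "origin" and "orientation" of the camera in the world. Camera axes: x right, y down, z forward; pixel columns grow to the right and rows downward; lengths in m; the calibration is good to about 2 mm. A picture is of the moment at which its call begins. get_calibration takes no time and is no camera call.
- r.close_job(): hands the job in, once; it reports no verdict.
Trained networks look in the newest picture that a camera, given by its name, has taken for a name from the list of things; names that differ only in an ending like _2 or _b are one class to them, and where a whole thing is asked for, a point or a joint stands for the part that bears it (a point fixed in the world has none). Each returns a list of dicts, best first, with "conf" (0 to 1); they miss things now and then, are a little off and sometimes report something else, mostly with a low value. They report only what shows in the picture. A call takes as long as a camera call.
- r.boxes_of(camera, target): "at" ([x, y, z] in m, in the coordinates of the camera as it stood for that picture, good to about 4 mm: the middle of the surface that is visible of it).
- r.pinpoint(camera, target): "at" ([x, y, z] in m, in the coordinates of the camera as it stood for that picture, good to about 4 mm: a listed point, or the origin of a listed thing).
The state is a dict: "time_s": time; "joints": joint angles; "qd": joint speeds; "joint_torque": joint torques, N m; "tcp_pos": TCP position; "eef_rot": TCP orientation; "contact_force": force on the tool from outside, world axes, zero at the start; "moment": the same for the moment, N m; "gripper_width": finger opening in m.
Only numpy, scipy, OpenCV 4.12 (cv2) and the standard library are available. Lean on these libraries where they do the work, as an engineer would, in place of code of your own. Each camera call takes 0.05 s, during which the arm holds its last target. There are 200 camera calls.

TASK

The red pointer on the leather splitter has been put at the new thickness. Slacken the lever lock nut, turn the brass adjuster knob so that the white line on its dial stands right at the red pointer, then lock the nut again with a firm pull of about 10 N on its red handle, not more than 12 N. Never twist the knob against the locked nut, leave the other tools on the bench where they are, and let go of everything at the end.

Things in the scene. Friction and masses are not known exactly. Their poses are not given: they have to be found in the camera images.
- splitter: Fixed hand-cranked leather splitter, dark green casting, foot 200 x 270 mm (its x, y), bridge across the top at 136 mm with the adjuster standing upright in its middle. Origin: under the adjuster's axis at table height; z up, so the adjuster turns about the vertical line through this origin. A crank stands off its +y side up to 205 mm from the axis, no higher than 60 mm
- lever_grip (a point): Middle of the upright red handle at the end of the nut's lever, 85 mm from the adjuster's axis: round, 18 mm across, 38 mm tall, from 160 to 198 mm above the table (this point 179 mm). The lever lies radially under it, 12 mm wide, top at 159 mm; free air beside it down to 142 mm. Loosening takes up to 16 N here
- lock_nut: Hexagon lock nut, 42 mm across flats, round the adjuster screw under the dial; starts locked. Origin on the axis, x points out along the lever, z up. Right-hand thread: anticlockwise seen from above loosens (slack within 0.55 rad, then free for 0.6 rad up to a stop). Slack, it turns with about 1 to 2 N at the handle; a firm lock is about 10 N across the lever; it keeps its tightness when let go
- tab_washer: Steel washer hidden inside the lock nut, kept from turning by its tab, so the nut does not drag the screw round; the nut presses it on the screw's collar. The screw sinks as it is turned clockwise, so afterwards the nut comes tight somewhere between its start and 1.6 rad clockwise beyond, found only by feel: the pull at the handle then rises about 0.3 N per mm. Nothing to handle
- adjuster (a joint): Angle of the adjuster screw, rad, anticlockwise from above positive; only differences matter (no fixed zero). When the nut is slack it turns with about 0.1 Nm and stays where it is left; the locked nut holds it fast
- knob (a point): Middle of the brass knob on top of the adjuster screw, on its vertical axis: round, knurled, 36 mm across, 34 mm tall, from 178 to 212 mm above the table (this point at 197 mm). Under it the black dial disc, 64 mm across, top at 178 mm with the white line 1 mm proud
- line (a point): Outer end of the white setting line on the dial's top, 31 mm from the axis, 178 mm high; turns with the knob
- index (a point): Inner tip of the fixed red pointer, 37 mm from the axis, 178 mm high, beside the dial's rim; its post reaches out to 55 mm from the axis and no higher than 178 mm. The white line starts 0.25 to 1.4 rad anticlockwise from it, so the knob is turned clockwise by that angle
- mallet: Rawhide mallet lying on the table, 52 mm high, right of the splitter. Leave alone
- rivet_tin: Round tin 66 mm across, 32 mm high, in front of the splitter. Leave alone
- gauge: Brass strip 30 x 90 x 8 mm, in front of the splitter. Leave alone
- mandrel: Steel ring mandrel standing upright, 170 mm tall, left of the splitter. Leave alone
- mug: Blue mug, 90 mm tall, on the left. Leave alone
- bench_block: Steel block 75 x 75 x 20 mm, on the right. Leave alone
- pliers: Pliers with red handles lying on the left. Leave alone
- beveler: Edge tool with a wooden handle lying on the left. Leave alone

How it is judged (in metres and radians):
On the way, in this order (a step that is already met when the one before it is completed fails the run):
1. the lock nut is slack (it no longer presses on its washer) (contact force between lock_nut and tab_washer below 1 N), for 0.2 s.
2. the white line has been brought to the red pointer while the nut is slack (angle between the x axis of line and the x axis of index, either way round below 0.12 rad and horizontal distance between line and index below 0.02 m and contact force between lock_nut and tab_washer below 20 N), for 0.3 s.
At the end, for the whole second after the job is handed in: The white line stands within 0.12 rad of the red pointer and the lock nut is tight: it presses on its washer with 75 to 175 N (10 N at the handle gives about 100 to 135 N); adjuster at rest (angle between the x axis of line and the x axis of index, either way round below 0.12 rad and horizontal distance between line and index below 0.02 m and contact force between lock_nut and tab_washer between 75 and 175 N and velocity of joint adjuster between -0.05 and 0.05 rad/s); the robot touches nothing.
It fails at once if the lock nut is overtightened (over 175 N on its washer; that takes some 13 N or more at the handle) (contact force between lock_nut and tab_washer above 175 N).
It fails at once if the adjuster is forced round against the locked nut (contact force between lock_nut and tab_washer above 40 N and (velocity of joint adjuster above 0.25 rad/s or velocity of joint adjuster below -0.25 rad/s)).
It fails at once if another tool on the bench is moved by more than 25 mm (distance of any of mallet, rivet_tin, gauge, mandrel, mug, bench_block, pliers, beveler from where it was at the start of the episode above 0.025 m).
It also fails if it takes over 72 s, if anything falls off the work surface, if the arm or the gripper's body presses on something with over 40 N, if the wrist force passes 120 N, or if a joint passes its speed limit or range.

## Working session

There is one attempt and no reset: what is moved stays moved. The work goes in short steps, Python scripts to look and compute and a tool call to move; the robot and the scene stay as the last step left them, time stands still between calls to the robot, and variables do not carry over. Pictures are saved under pics/ and viewed, about 8 in all and at most 12, crops included, and the job is handed in when it is done.

Besides the shell and the picture viewer there is one more tool, called after "Request:" by a JSON object that holds its "name" and its "arguments", one argument or row to a line. send_rows: Moves the arm, as the interface text tells. Its arguments: {"type":"object","properties":{"motion":{"type":"array"},"gripper":{"type":"number"},"squeeze":{"type":"number"}},"required":["motion"]}

```bash
mkdir -p pics; cat > h.py <<'E'
import numpy as np, cv2
from plant import r
from scipy.spatial.transform import Rotation as R
def cal(n):
    c=r.get_calibration(n); o=c["orientation"]
    o=np.array(o,float)
    M=o if o.shape==(3,3) else R.from_euler('xyz',o,degrees=True).as_matrix()
    return c,M,np.array(c["origin"])
def world(n,p):
    c,M,t=cal(n); return M@np.array(p)+t
def proj(n,p):
    c,M,t=cal(n); q=M.T@(np.array(p)-t); f=192/np.tan(np.radians(c["fov_y"]/2))
    return np.array([c["cx"]+f*q[0]/q[2],c["cy"]+f*q[1]/q[2]])
def find(n,names):
    for k in names:
        for d in r.pinpoint(n,k)[:2]:
            w=world(n,d["at"]); print(n,k,round(d["conf"],2),w.round(4),proj(n,w).round())
E
python3 - <<'E'
from h import *
for n in("top","side"):
    print(r.get_calibration(n))
    im,d=r.capture(n); cv2.imwrite(f"pics/{n}0.png",im)
    find(n,["splitter","lever_grip","knob","line","index","lock_nut","mandrel"])
print(r.get_state())
E
```

```text
{'fov_y': 48.16985267574263, 'cx': 253.3112136469077, 'cy': 186.4356408237306, 'origin': array([ 0.44544022, -0.00651   ,  1.48173907]), 'orientation': array([-177.83495022,    0.26527238,  -88.53164381])}
top splitter 0.92 [ 0.5911 -0.1099 -0.0034] [286. 161.]
top splitter 0.41 [ 0.6028  0.4101 -0.0038] [137. 154.]
top lever_grip 0.52 [ 0.5602 -0.1823  0.178 ] [314. 166.]
top knob 0.76 [ 0.5881 -0.1062  0.1956] [290. 156.]
top line 0.59 [ 0.5898 -0.071   0.1753] [278. 156.]
top line 0.58 [ 0.6032  0.4074 -0.0045] [137. 154.]
top index 0.47 [ 0.6246 -0.0957  0.1766] [286. 145.]
top mandrel 0.68 [ 0.6011  0.4082 -0.0055] [137. 155.]
{'fov_y': 47.80785300693553, 'cx': 256.8481363166911, 'cy': 197.92605054101864, 'origin': array([-0.23689283,  1.04675279,  1.14499488]), 'orientation': array([-128.12452389,    0.81544815, -144.91081912])}
side splitter 0.66 [ 0.5938 -0.1054  0.0025] [257. 203.]
side lever_grip 0.52 [ 0.5614 -0.1858  0.1779] [274. 162.]
side lever_grip 0.26 [ 5.907e-01 -1.074e-01  3.000e-04] [257. 204.]
side knob 0.64 [ 0.5928 -0.1055  0.1964] [256. 165.]
side line 0.62 [
[... 171 characters left out ...]
039  0.4047 -0.0048] [170. 280.]
{'time_s': 0.8, 'joints': array([-5.09870135e+01,  2.05471529e+01,  6.82786646e-01, -8.56006816e-05,
       -7.01351688e+01, -1.65048525e+01]), 'qd': array([ 0.09057934,  0.04660156,  0.01643565, -0.08947672,  0.04150552,
       -0.05050236]), 'joint_torque': array([ 3.59774695e-04, -5.82286835e+01,  2.93288076e+01,  7.00211048e+00,
        1.25315739e-02, -1.62187388e-05]), 'tcp_pos': array([ 0.25836081, -0.62358823,  0.18845832]), 'eef_rot': array([-1.79999577e+02,  2.09274808e-04, -1.57491895e+02]), 'contact_force': array([-0.53032011,  1.0591385 , -0.26414513]), 'moment': array([ 0.02767285, -0.06717818,  0.00693601]), 'gripper_width': 0.0873623911300893}
```

```bash
python3 - <<'E'
from h import *
a=cv2.imread("pics/top0.png")[100:220,210:370]; b=cv2.imread("pics/side0.png")[110:230,180:340]
im=np.vstack([cv2.resize(x,None,fx=2.5*1,fy=2.5,interpolation=2) for x in (a,b)])
im=np.hstack([im, cv2.resize(cv2.imread("pics/top0.png"),(400,300)) if 0 else np.vstack([cv2.resize(cv2.imread("pics/top0.png"),(400,300)),cv2.resize(cv2.imread("pics/side0.png"),(400,300))])])
cv2.imwrite("pics/m0.png",im)
E
```

```text
(no output)
```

View pics/m0.png

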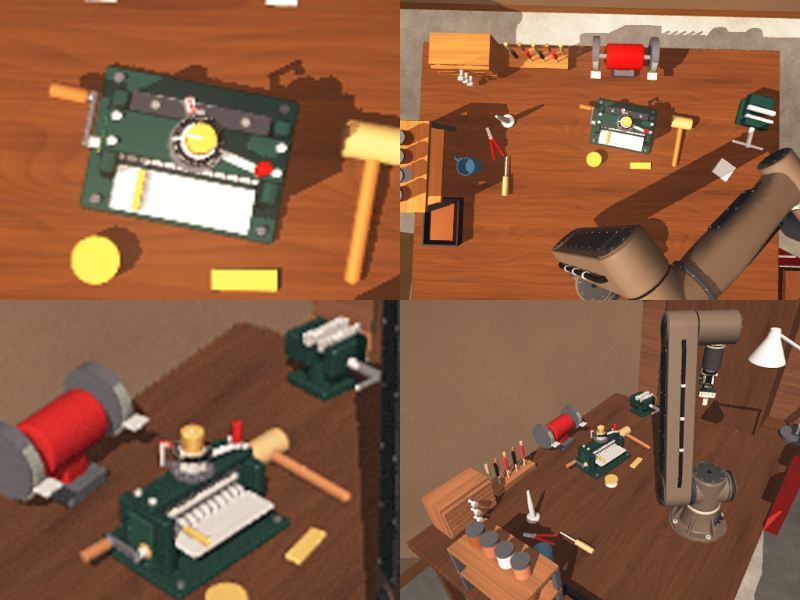

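```bash
cat >> h.py <<'E'
def plan(target,yaw,n,p=None,y=None):
    s=r.get_state(); p=np.array(s["tcp_pos"] if p is None else p,float); y=s["eef_rot"][2] if y is None else y
    t=np.array(target,float); d=(t-p)/n; dy=(yaw-y)/n
    rows=[]
    for i in range(n):
        c,sn=np.cos(np.radians(y)),np.sin(np.radians(y))
        rows.append('{"travel":[%.4f,%.4f,%.4f],"spin":%.2f}'%(c*d[0]+sn*d[1],sn*d[0]-c*d[1],-d[2],-dy)); y+=dy
    for i in range(0,n,5): print("["+",".join(rows[i:i+5])+"]")
    return t,y
E
python3 - <<'E'
from h import *
p,y=plan([0.29,-0.58,0.29],-152,3)
plan([0.561,-0.184,0.27],-111,16,p,y)
E
```

```text
[{"travel":[-0.0153,0.0094,-0.0338],"spin":-1.83},{"travel":[-0.0156,0.0089,-0.0338],"spin":-1.83},{"travel":[-0.0159,0.0084,-0.0338],"spin":-1.83}]
[{"travel":[-0.0266,0.0139,0.0012],"spin":-2.56},{"travel":[-0.0272,0.0127,0.0012],"spin":-2.56},{"travel":[-0.0277,0.0115,0.0012],"spin":-2.56},{"travel":[-0.0282,0.0102,0.0012],"spin":-2.56},{"travel":[-0.0286,0.0090,0.0012],"spin":-2.56}]
[{"travel":[-0.0290,0.0077,0.0012],"spin":-2.56},{"travel":[-0.0293,0.0064,0.0012],"spin":-2.56},{"travel":[-0.0296,0.0050,0.0012],"spin":-2.56},{"travel":[-0.0298,0.0037,0.0012],"spin":-2.56},{"travel":[-0.0299,0.0024,0.0012],"spin":-2.56}]
[{"travel":[-0.0300,0.0010,0.0012],"spin":-2.56},{"travel":[-0.0300,-0.0003,0.0012],"spin":-2.56},{"travel":[-0.0299,-0.0016,0.0012],"spin":-2.56},{"travel":[-0.0298,-0.0030,0.0012],"spin":-2.56},{"travel":[-0.0297,-0.0043,0.0012],"spin":-2.56}]
[{"travel":[-0.0295,-0.0056,0.0012],"spin":-2.56}]
```

Request:
{"name": "send_rows", "arguments": {
  "motion": [
    {"travel": [-0.015, 0.009, -0.034], "spin": -1.8},
    {"travel": [-0.0155, 0.009, -0.034], "spin": -1.8},
    {"travel": [-0.016, 0.0085, -0.034], "spin": -1.8}
  ]
}}

```text
time_s: 1.05
tcp_pos: [0.2864, -0.5773, 0.2827]
eef_rot: [179.0, -0.1, -152.2]
contact_force: [1.4, -0.9, -0.2]
gripper_width: 0.0877
```

Request:
{"name": "send_rows", "arguments": {
  "motion": [
    {"travel": [-0.0266, 0.0139, 0.001], "spin": -2.6},
    {"travel": [-0.0272, 0.0127, 0.001], "spin": -2.6},
    {"travel": [-0.0277, 0.0115, 0.001], "spin": -2.6},
    {"travel": [-0.0282, 0.0102, 0.001], "spin": -2.6},
    {"travel": [-0.0286, 0.009, 0.001], "spin": -2.6}
  ]
}}

```text
time_s: 1.47
tcp_pos: [0.3746, -0.4538, 0.289]
eef_rot: [179.9, 0.1, -138.9]
contact_force: [0.9, 0.7, 0.2]
gripper_width: 0.0878
```

Request:
{"name": "send_rows", "arguments": {
  "motion": [
    {"travel": [-0.029, 0.0077, 0.001], "spin": -2.6},
    {"travel": [-0.0293, 0.0064, 0.001], "spin": -2.6},
    {"travel": [-0.0296, 0.005, 0.001], "spin": -2.6},
    {"travel": [-0.0298, 0.0037, 0.001], "spin": -2.6},
    {"travel": [-0.03, 0.0024, 0.001], "spin": -2.6}
  ]
}}

```text
time_s: 1.88
tcp_pos: [0.461, -0.3222, 0.2856]
eef_rot: [-179.9, 0.1, -125.2]
contact_force: [0.7, -1.0, -0.8]
gripper_width: 0.0877
```

Request:
{"name": "send_rows", "arguments": {
  "motion": [
    {"travel": [-0.03, 0.001, 0.001], "spin": -2.6},
    {"travel": [-0.03, 0, 0.001], "spin": -2.6},
    {"travel": [-0.03, -0.0016, 0.001], "spin": -2.6}
  ]
}}

```text
time_s: 2.13
tcp_pos: [0.5117, -0.2422, 0.2837]
eef_rot: [-179.8, 0.1, -117.0]
contact_force: [-0.1, -1.5, -0.2]
gripper_width: 0.0872
```

```bash
cat >> h.py <<'E'
def ray(n,u,v,z):
    c,M,t=cal(n); f=192/np.tan(np.radians(c["fov_y"]/2))
    d=M@np.array([(u-c["cx"])/f,(v-c["cy"])/f,1]); return t+d*(z-t[2])/d[2]
E
python3 - <<'E'
from h import *
im=cv2.imread("pics/top0.png"); hsv=cv2.cvtColor(im,cv2.COLOR_BGR2HSV)
def blobs(m,z,lab):
    m=m.astype(np.uint8); m[:135]=0;m[190:]=0;m[:,:240]=0;m[:,335:]=0
    k,l,s,c=cv2.connectedComponentsWithStats(m)
    for i in range(1,k):
        if s[i,4]>5: print(lab,s[i],c[i].round(1),ray("top",*c[i],z).round(4))
H,S,V=cv2.split(hsv)
blobs(((H<6)|(H>174))&(S>170)&(V>100),.195,"red")
blobs((H>20)&(H<32)&(S>110)&(V>150),.210,"yel")
plan([0.561,-0.184,0.17],-111,5)
print(r.get_state()["joints"])
E
```

```text
red [312 164   7   7  35] [314.9 167.1] [ 0.5565 -0.1825  0.195 ]
yel [284 149  13  12 100] [290.3 155.1] [ 0.5892 -0.1068  0.21  ]
yel [263 168   5  16  43] [265.  175.4] [ 0.527  -0.0333  0.21  ]
[{"travel":[-0.0149,-0.0035,0.0227],"spin":-1.20},{"travel":[-0.0148,-0.0038,0.0227],"spin":-1.20},{"travel":[-0.0147,-0.0041,0.0227],"spin":-1.20},{"travel":[-0.0146,-0.0044,0.0227],"spin":-1.20},{"travel":[-0.0145,-0.0047,0.0227],"spin":-1.20}]
[-5.56760135e+00  7.38564422e+00 -4.49318238e+00 -5.30376660e-02
 -7.78769911e+01 -2.14114836e+01]
```

Request:
{"name": "send_rows", "arguments": {
  "motion": [
    {"travel": [-0.018, -0.0035, 0.01], "spin": -1.2},
    {"travel": [-0.018, -0.0035, 0.015], "spin": -1.2},
    {"travel": [-0.018, -0.0025, 0.025], "spin": -1},
    {"travel": [-0.013, -0.0015, 0.03], "spin": -1},
    {"travel": [-0.004, 0, 0.03], "spin": -1}
  ]
}}

```text
time_s: 2.55
tcp_pos: [0.5619, -0.1757, 0.1793]
eef_rot: [-178.8, 0.3, -110.8]
contact_force: [0.6, -0.7, -0.8]
gripper_width: 0.0877
```

```bash
python3 - <<'E'
from h import *
im,d=r.capture("side"); print(proj("side",r.get_state()["tcp_pos"]))
im2,d=r.capture("top")
cv2.imwrite("pics/m1.png",np.hstack([cv2.resize(im[100:250,200:330],(400,460),interpolation=2),cv2.resize(im2[100:250,230:360],(400,460),interpolation=2)]))
plan([0.558,-0.185,0.167],-112,3)
E
```

```text
[273.03672883 164.49782401]
[{"travel":[0.0028,-0.0012,0.0026],"spin":0.37},{"travel":[0.0028,-0.0012,0.0026],"spin":0.37},{"travel":[0.0028,-0.0012,0.0026],"spin":0.37}]
```

View pics/m1.png

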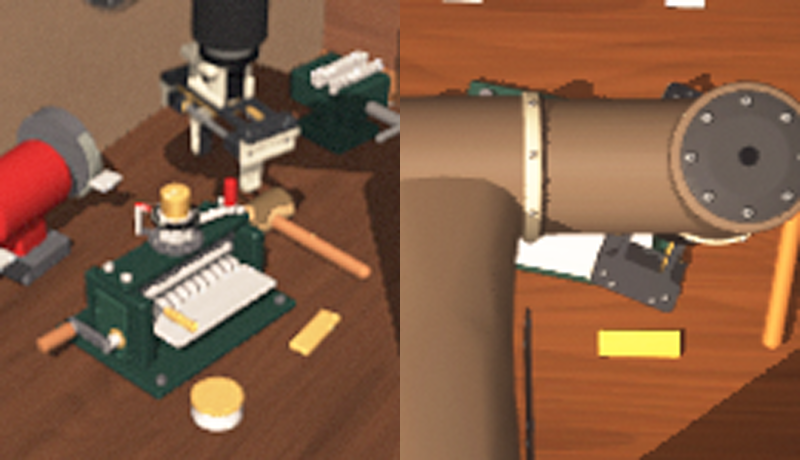

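Request:
{"name": "send_rows", "arguments": {
  "motion": [
    {"travel": [0.004, -0.0012, 0.004], "spin": 0.4},
    {"travel": [0.004, -0.0012, 0.004], "spin": 0.4},
    {"travel": [0.001, -0.001, 0.003], "spin": 0.4},
    {"travel": [0, 0, 0.001], "spin": 0}
  ]
}}

```text
time_s: 2.98
tcp_pos: [0.5594, -0.1884, 0.1674]
eef_rot: [-179.1, 0.2, -112.3]
contact_force: [0.1, -0.3, 1.1]
gripper_width: 0.0878
```

Request:
{"name": "send_rows", "arguments": {
  "motion": [
    {"travel": [0, 0, 0], "spin": 0},
    {"travel": [0, 0, 0], "spin": 0},
    {"travel": [0, 0, 0], "spin": 0},
    {"travel": [0, 0, 0], "spin": 0},
    {"travel": [0, 0, 0], "spin": 0}
  ],
  "gripper": -0.4,
  "squeeze": 8
}}

```text
time_s: 3.4
tcp_pos: [0.5606, -0.1905, 0.1712]
eef_rot: [-178.8, 0.3, -112.5]
contact_force: [-0.7, -0.1, 0.0]
gripper_width: 0.0597
```

```bash
python3 - <<'E'
from h import *
im,d=r.capture("side"); s=r.get_state(); print(s["tcp_pos"],s["contact_force"],s["gripper_width"])
cv2.imwrite("pics/m2.png",cv2.resize(im[110:200,230:320],(600,600),interpolation=2))
plan([0.558,-0.185,0.167],-112,2)
E
```

```text
[ 0.56069364 -0.19051683  0.17122732] [ 0.09429744 -0.5554259  -0.13712084] 0.05572916729598199
[{"travel":[-0.0020,0.0023,0.0021],"spin":-0.25},{"travel":[-0.0020,0.0023,0.0021],"spin":-0.25}]
```

View pics/m2.png

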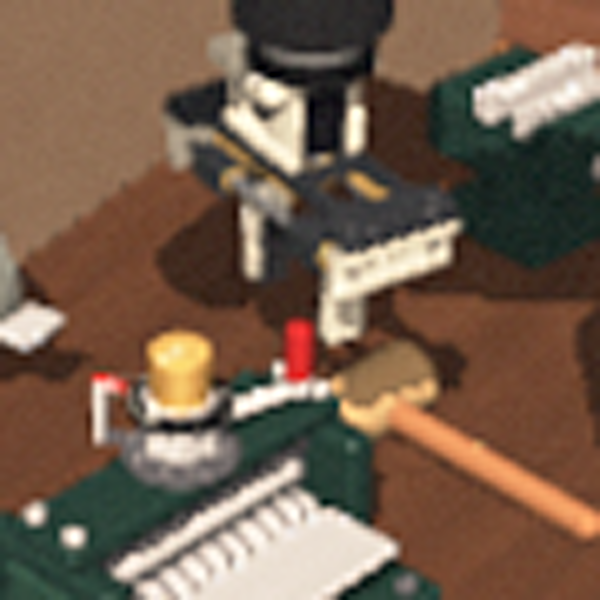

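```bash
python3 - <<'E'
from h import *
im,d=r.capture("side"); s=r.get_state(); p=s["tcp_pos"]; print(p, s["gripper_width"])
M=R.from_euler('xyz',s["eef_rot"],degrees=True).as_matrix(); w=s["gripper_width"]
for sg in(1,-1):
    q=p+M@[0,sg*w/2,0]; print("tip",q,(proj("side",q)-[230,110])*600/90)
c,Mc,t=cal("side"); f=192/np.tan(np.radians(c["fov_y"]/2))
for (a,b) in [(340,315),(340,330),(345,320),(255,265),(255,255),(298,330),(298,360),(180,345)]:
    u,v=230+a*90/600,110+b*90/600; z=d[int(round(v)),int(round(u))]
    print((a,b),(t+Mc@np.array([(u-c["cx"])/f,(v-c["cy"])/f,1])*z).round(4))
E
```

```text
[ 0.56060844 -0.1904343   0.17102217] 0.051697865824477336
tip [ 0.53673344 -0.18054187  0.17048206] [322.23539904 372.46558402]
tip [ 0.58448343 -0.20032672  0.17156228] [274.40482997 331.82957569]
(340, 315) [ 0.5205 -0.1731  0.2213]
(340, 330) [ 0.6902 -0.447   0.0012]
(345, 320) [ 0.5183 -0.1752  0.2175]
(255, 265) [ 0.5946 -0.1938  0.2194]
(255, 255) [ 0.5949 -0.1942  0.2262]
(298, 330) [ 0.5565 -0.1836  0.1921]
(298, 360) [ 0.556  -0.1833  0.1708]
(180, 345) [ 0.5856 -0.1021  0.2152]
```

Request:
{"name": "send_rows", "arguments": {
  "motion": [
    {"travel": [0, 0, 0], "spin": 0},
    {"travel": [0, 0, 0], "spin": 0},
    {"travel": [0, 0, 0], "spin": 0},
    {"travel": [0, 0, 0], "spin": 0},
    {"travel": [0, 0, 0], "spin": 0}
  ]
}}

```text
time_s: 3.92
tcp_pos: [0.5606, -0.1901, 0.1709]
eef_rot: [-178.8, 0.3, -112.5]
contact_force: [0.4, -0.6, -0.2]
gripper_width: 0.0268
```

```bash
cat >> h.py <<'E'
def cloud(n):
    im,d=r.capture(n); c,M,t=cal(n); f=192/np.tan(np.radians(c["fov_y"]/2))
    v,u=np.mgrid[:384,:512]; P=np.stack([(u-c["cx"])/f*d,(v-c["cy"])/f*d,d],-1)@M.T+t
    return im,d,P
E
python3 - <<'E'
from h import *
im,d,P=cloud("side"); s=r.get_state(); print(s["tcp_pos"],s["eef_rot"],s["gripper_width"])
cv2.imwrite("pics/m3.png",cv2.resize(im[110:200,230:320],(600,600),interpolation=2))
M=R.from_euler('xyz',s["eef_rot"],degrees=True).as_matrix()
L=(P-s["tcp_pos"])@M   # tool frame
ok=(abs(L[...,0])<.03)&(abs(L[...,1])<.07)&(L[...,2]>-.09)&(L[...,2]<.0)&(d>0)
for v in range(140,175):
    us=np.where(ok[v])[0]
    if len(us): print(v,[(int(u),*(L[v,u]*1000).round().astype(int).tolist()) for u in us][::2])
E
```

```text
[ 0.56056928 -0.19006707  0.17090162] [-178.82124554    0.28886246 -112.46384548] 0.0264881805622558
142 [(268, -11, -35, -84)]
143 [(268, -10, -36, -79)]
144 [(268, -11, -35, -74)]
145 [(269, -13, -24, -76)]
146 [(269, -14, -23, -72)]
147 [(269, -12, -25, -66), (271, -8, -17, -69)]
148 [(269, -9, -29, -58), (271, -14, -9, -71), (273, -1, -13, -64)]
149 [(269, -10, -28, -55), (271, -9, -16, -61), (273, -2, -12, -60), (275, -14, 19, -82), (277, -10, 26, -84)]
150 [(269, -11, -26, -51), (271, -9, -16, -56), (273, 2, -17, -52), (275, -15, 21, -78), (277, -11, 28, -81)]
151 [(269, -12, -25, -47), (271, -9, -15, -52), (273, 3, -18, -46), (275, -12, 16, -70), (277, -15, 34, -81)]
152 [(269, -11, -26, -42), (271, -9, -15, -47), (273, -2, -10, -47), (275, -12, 16, -65), (277, -10, 28, -71)]
153 [(270, -14, -15, -44), (272, -4, -15, -40), (274, 4, -13, -39), (276, -10, 21, -62), (278, -4, 26, -63)]
154 [(271, -8, -17, -36), (276, -13, 26, -61), (278, -8, 31, -63), (281, 11, 26, -53)]
155 [(275, -13, 18, -53), (277, -8, 25, -54), (279, 3, 24, -50), (281, 16, 20, -43)]
156 [(275, -11, 16, -46), (277, -4, 20, -46), (279, 0, 28, -49), (281, 12, 25, -43)]
157 [(275, -13, 20, -44), (277, -8, 26, -46), (279, 0, 28, -44)]
158 [(273, -9, 0, -27), (275, -3, 6, -28), (277, -10, 29, -43)]
159 [(272, -11, -4, -20), (274, -9, 7, -26), (276, 5, 1, -18)]
160 [(272, -10, -5, -15), (274, -9, 8, -22), (276, 1, 8, -18)]
161 [(272, -13, 0, -14), (274, -8, 6, -16), (276, -2, 11, -16)]
162 [(272, -11, -4, -6), (274, -11, 10, -14), (276, -2, 12, -12)]
163 [(272, -15, 2, -6), (274, -7, 5, -5), (276, 1, 8, -4)]
164 [(274, -9, 8, -2)]
165 [(274, -11, 12, -1)]
```

View pics/m3.png

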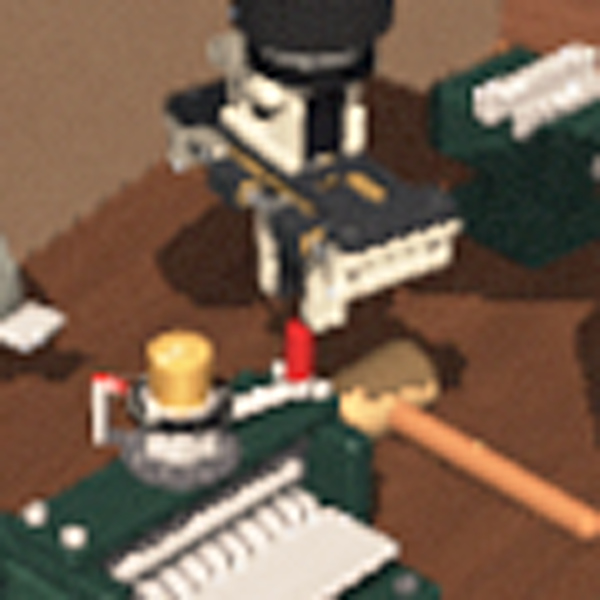

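Request:
{"name": "send_rows", "arguments": {
  "motion": [
    {"travel": [-0.002, 0, 0], "spin": 0},
    {"travel": [-0.002, 0, 0], "spin": 0},
    {"travel": [-0.001, 0, 0], "spin": 0},
    {"travel": [0, 0, 0], "spin": 0},
    {"travel": [0, 0, 0], "spin": 0}
  ],
  "gripper": 0
}}

```text
time_s: 4.38
tcp_pos: [0.5627, -0.1848, 0.1708]
eef_rot: [-178.8, 0.3, -112.5]
contact_force: [-0.1, 0.6, -0.5]
gripper_width: 0.0438
```

Request:
{"name": "send_rows", "arguments": {
  "motion": [
    {"travel": [0, 0, 0.006], "spin": 0},
    {"travel": [0, 0, 0.006], "spin": 0},
    {"travel": [0, 0, 0.006], "spin": 0},
    {"travel": [0, 0, 0.006], "spin": 0}
  ]
}}

```text
time_s: 4.72
tcp_pos: [0.564, -0.1849, 0.1459]
eef_rot: [-178.7, 0.3, -112.4]
contact_force: [-0.2, 0.3, -0.7]
gripper_width: 0.0439
```

```bash
cat >> h.py <<'E'
def tool(n="side"):
    im,d,P=cloud(n); s=r.get_state(); print(s["tcp_pos"].round(4),s["eef_rot"].round(1),s["contact_force"].round(1),round(s["gripper_width"],4))
    M=R.from_euler('xyz',s["eef_rot"],degrees=True).as_matrix()
    return im,d,P,(P-s["tcp_pos"])@M
E
python3 - <<'E'
from h import *
im,d,P,L=tool()
ok=(abs(L[...,0])<.03)&(abs(L[...,1])<.05)&(L[...,2]>-.07)&(L[...,2]<.0)&(d>0)
for v in range(148,175):
    us=np.where(ok[v])[0]
    if len(us): print(v,[(int(u),*(L[v,u]*1000).round().astype(int).tolist(),im[v,u].tolist()) for u in us][::2])
E
```

```text
[ 0.5631 -0.1847  0.1443] [-178.8    0.3 -112.5] [-1.1 -0.6 -1.6] 0.0445
151 [(266, -8, -44, -64, [191, 208, 223])]
152 [(266, -8, -44, -60, [164, 182, 195]), (268, -10, -27, -69, [124, 141, 156])]
153 [(266, -13, -37, -61, [123, 146, 166]), (268, -9, -29, -63, [131, 154, 167]), (270, -1, -26, -62, [49, 48, 48])]
154 [(266, -13, -36, -56, [124, 148, 167]), (268, -13, -21, -64, [151, 179, 195]), (270, -1, -25, -58, [46, 44, 50])]
155 [(266, -11, -39, -49, [123, 147, 168]), (268, -9, -28, -54, [140, 164, 181]), (270, -2, -23, -55, [51, 52, 52]), (272, 8, -23, -51, [34, 36, 41])]
156 [(266, -15, -34, -48, [137, 160, 179]), (268, -11, -24, -53, [128, 148, 162]), (270, -1, -26, -48, [45, 47, 47]), (272, 11, -28, -43, [29, 30, 40])]
157 [(267, -9, -35, -41, [171, 200, 220]), (269, -7, -24, -46, [45, 42, 43]), (271, 8, -30, -38, [51, 50, 49])]
158 [(268, -10, -25, -42, [80, 93, 103]), (270, -3, -22, -41, [44, 44, 50]), (274, 1, 1, -53, [25, 24, 129])]
159 [(272, -8, -1, -50, [26, 33, 82]), (274, -1, 4, -50, [35, 35, 205])]
160 [(272, -7, -1, -45, [23, 29, 87]), (274, -2, 5, -46, [39, 38, 21
[... 723 characters left out ...]
7, [185, 218, 230]), (278, -7, 40, -49, [224, 248, 255])]
165 [(272, -7, 0, -21, [170, 182, 236]), (274, 0, 3, -20, [37, 38, 223]), (276, -13, 36, -45, [139, 162, 193])]
166 [(272, -6, -2, -14, [126, 135, 187]), (274, -5, 12, -22, [39, 38, 230]), (276, 5, 10, -18, [73, 85, 158])]
167 [(270, -14, -4, -11, [80, 89, 78]), (272, -7, 0, -11, [179, 194, 212]), (274, -1, 6, -12, [136, 145, 226]), (276, 6, 10, -12, [145, 157, 188])]
168 [(268, -28, 2, -16, [201, 210, 212]), (270, -18, 2, -11, [189, 204, 223]), (272, -15, 11, -15, [245, 254, 255]), (274, -1, 6, -8, [213, 230, 243])]
169 [(269, -27, 8, -14, [247, 255, 255]), (271, -18, 9, -11, [239, 249, 255])]
170 [(269, -26, 6, -7, [215, 231, 243])]
```

Request:
{"name": "send_rows", "arguments": {
  "motion": [
    {"travel": [0, 0, 0.006], "spin": 0},
    {"travel": [0, 0, 0.006], "spin": 0},
    {"travel": [0, 0, 0.005], "spin": 0}
  ]
}}

```text
time_s: 5.02
tcp_pos: [0.5635, -0.1849, 0.1256]
eef_rot: [-178.8, 0.3, -112.5]
contact_force: [0.2, -0.1, 0.2]
gripper_width: 0.0438
```

Request:
{"name": "send_rows", "arguments": {
  "motion": [
    {"travel": [0, 0, 0], "spin": 0},
    {"travel": [0, 0, 0], "spin": 0},
    {"travel": [0, 0, 0], "spin": 0},
    {"travel": [0, 0, 0], "spin": 0},
    {"travel": [0, 0, 0], "spin": 0}
  ],
  "gripper": -0.45
}}

```text
time_s: 5.43
tcp_pos: [0.5629, -0.185, 0.124]
eef_rot: [-179.0, 0.2, -112.5]
contact_force: [-0.5, -0.7, -0.6]
gripper_width: 0.0243
```

```bash
python3 - <<'E'
from h import *
im,d,P,L=tool()
cv2.imwrite("pics/m4.png",cv2.resize(im[110:200,230:320],(600,600),interpolation=2))
ok=(abs(L[...,0])<.03)&(abs(L[...,1])<.05)&(L[...,2]>-.07)&(L[...,2]<.0)&(d>0)
for v in range(156,172):
    us=np.where(ok[v])[0]
    if len(us): print(v,[(int(u),*(L[v,u]*1000).round().astype(int).tolist(),int(im[v,u,2])-int(im[v,u,1])) for u in us][::2])
E
```

```text
[ 0.5629 -0.185   0.1241] [-179.     0.2 -112.5] [-0.  -0.1  1. ] 0.0245
156 [(267, -11, -33, -68, 23)]
158 [(269, -11, -18, -67, 21), (271, -4, -15, -66, -4)]
159 [(268, -14, -21, -61, 22), (270, -11, -11, -65, 12)]
160 [(268, -11, -25, -53, 21), (270, -6, -18, -55, 14), (272, -6, -4, -63, 31)]
161 [(268, -9, -27, -46, 21), (270, -7, -16, -52, 11), (272, -5, -4, -58, 43)]
162 [(268, -11, -25, -43, 24), (270, -7, -16, -47, 7), (272, -7, -2, -55, 54)]
163 [(269, -11, -17, -43, 17), (271, -1, -18, -39, -3), (273, -9, 8, -56, 85), (275, -11, 25, -67, 19), (277, -4, 29, -66, 17)]
164 [(270, -6, -17, -36, 6), (272, -6, -2, -45, 65), (274, -11, 19, -59, 26), (276, -8, 27, -62, 13)]
165 [(269, 7, -43, -11, 17), (271, 6, -28, -20, 1), (273, -6, 4, -43, 115), (275, -14, 29, -60, 10), (277, -2, 26, -54, 20), (279, 4, 31, -55, 12)]
166 [(267, -1, -46, -7, -21), (269, 7, -43, -6, -8), (271, 10, -32, -11, -2), (273, -10, 11, -44, 115), (275, -11, 25, -52, 10), (277, -2, 26, -50, 13), (279, 10, 24, -44, 19)]
167 [(266, -8, -44, -6, -30), (268, -4, -35, -10, -26), (270, -19, 2, -37, -10), (272, -11, 5, -36, 21), (274, -13, 22, -46, 28), (276, -8, 28, -48, 13), (278, -1, 32, -48, 7)]
168 [(265, -20, -32, -13, -23), (268, -26, -2, -33, 1), (270, -18, 1, -32, 19), (272, -13, 8, -34, 0), (274, -8, 14, -35, 19), (276, -7, 27, -43, 4), (278, 28, -8, -9, 22)]
169 [(269, -24, 2, -29, 0), (271, -20, 11, -33, 6), (273, 5, -10, -11, 12), (275, 12, -6, -10, 19), (277, 17, 0, -13, 7), (279, 28, -1, -8, -5)]
170 [(269, -25, 4, -26, 11), (271, -8, -6, -13, 17), (273, 2, -7, -9, -14), (275, 9, -2, -10, -17), (277, 12, 8, -14, -18), (279, 24, 5, -7, -23)]
171 [(267, -24, -11, -12, 19), (269, -15, -10, -9, 8), (271, -7, -8, -7, -24), (273, -5, 4, -14, -25), (275, 0, 10, -15, -25), (277, 10, 11, -12, -24), (279, 24, 6, -3, -22)]
```

View pics/m4.png

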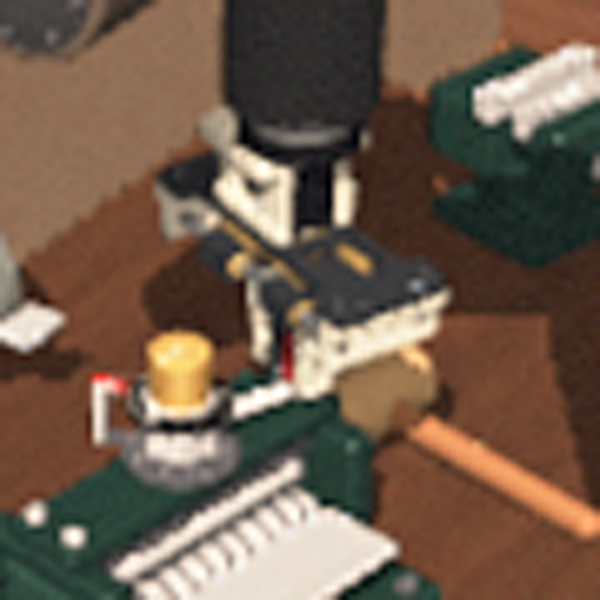

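Request:
{"name": "send_rows", "arguments": {
  "motion": [
    {"travel": [0, -0.002, 0], "spin": 0},
    {"travel": [0, -0.003, 0], "spin": -1},
    {"travel": [0, -0.003, 0], "spin": -2},
    {"travel": [0, -0.003, 0], "spin": -2},
    {"travel": [0, -0.003, 0], "spin": -2}
  ]
}}

```text
time_s: 5.9
tcp_pos: [0.5631, -0.1845, 0.1232]
eef_rot: [179.7, 0.3, -105.4]
contact_force: [-11.4, 8.4, 8.9]
gripper_width: 0.0241
```

Request:
{"name": "send_rows", "arguments": {
  "motion": [
    {"travel": [0, -0.003, 0], "spin": -2},
    {"travel": [0, -0.003, 0], "spin": -2},
    {"travel": [0, -0.003, 0], "spin": -2},
    {"travel": [0, -0.003, 0], "spin": -2},
    {"travel": [0, -0.003, 0], "spin": -2}
  ]
}}

```text
time_s: 6.32
tcp_pos: [0.561, -0.1815, 0.1228]
eef_rot: [178.0, 0.7, -95.0]
contact_force: [-12.4, 6.0, 9.3]
gripper_width: 0.0246
```

Request:
{"name": "send_rows", "arguments": {
  "motion": [
    {"travel": [0, -0.004, -0.002], "spin": 0},
    {"travel": [0, -0.005, -0.002], "spin": 0},
    {"travel": [0, -0.006, -0.002], "spin": 0},
    {"travel": [0, -0.006, 0], "spin": 0},
    {"travel": [0, -0.006, 0], "spin": 0}
  ]
}}

```text
time_s: 6.73
tcp_pos: [0.5614, -0.1815, 0.1217]
eef_rot: [175.1, 0.9, -95.2]
contact_force: [-14.3, 6.6, 13.6]
gripper_width: 0.0323
```

Request:
{"name": "send_rows", "arguments": {
  "motion": [
    {"travel": [0, 0.004, -0.004], "spin": 2},
    {"travel": [0, 0.003, -0.003], "spin": 3},
    {"travel": [0, 0, 0], "spin": 3},
    {"travel": [0, 0, 0], "spin": 0}
  ],
  "gripper": -0.45,
  "squeeze": 60
}}

```text
time_s: 7.07
tcp_pos: [0.5547, -0.1812, 0.1296]
eef_rot: [174.9, 0.2, -103.5]
contact_force: [-0.1, 0.2, -0.1]
gripper_width: 0.0239
```

```bash
python3 - <<'E'
from h import *
im,d,P,L=tool()
print(r.get_state()["joints"],r.get_state()["moment"])
cv2.imwrite("pics/m5.png",cv2.resize(im[110:200,230:320],(600,600),interpolation=2))
E
```

```text
[ 0.5547 -0.1812  0.1297] [ 174.9    0.2 -103.3] [1.  0.1 0.7] 0.024
[ 4.70202947e-02  1.79678721e+01 -1.07046744e+01 -1.51688423e+00
 -6.62101423e+01 -1.26564308e+01] [-0.05909977 -0.20500176  0.06694842]
```

View pics/m5.png

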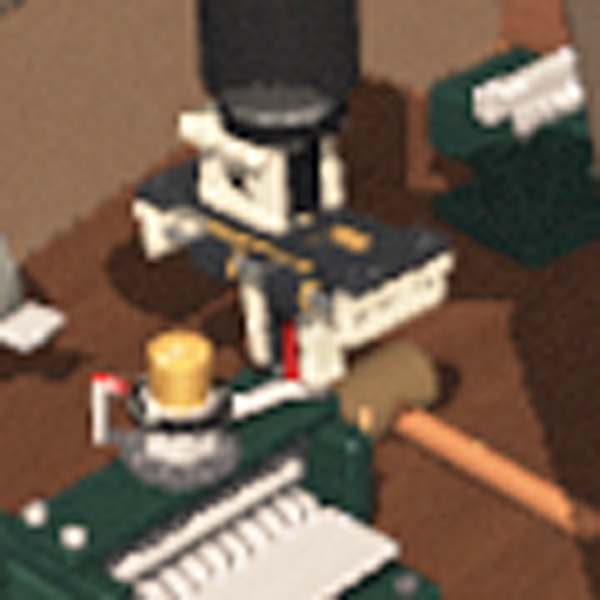

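Request:
{"name": "send_rows", "arguments": {
  "motion": [
    {"travel": [0, -0.004, -0.001], "spin": 0},
    {"travel": [0, -0.008, -0.001], "spin": 0},
    {"travel": [0, -0.009, -0.001], "spin": 0},
    {"travel": [0, -0.009, -0.001], "spin": -1}
  ]
}}

```text
time_s: 7.45
tcp_pos: [0.5721, -0.1881, 0.13]
eef_rot: [173.6, 0.2, -102.0]
contact_force: [-6.8, 3.3, 6.0]
gripper_width: 0.0242
```

Request:
{"name": "send_rows", "arguments": {
  "motion": [
    {"travel": [0, -0.006, -0.001], "spin": -3},
    {"travel": [0, -0.006, -0.001], "spin": -4},
    {"travel": [0, -0.006, -0.001], "spin": -4},
    {"travel": [0, -0.006, -0.001], "spin": -4},
    {"travel": [0, -0.006, -0.001], "spin": -4}
  ]
}}

```text
time_s: 7.87
tcp_pos: [0.5993, -0.1897, 0.13]
eef_rot: [173.4, 2.7, -82.0]
contact_force: [-0.9, 1.3, -0.0]
gripper_width: 0.0244
```

```bash
cat >> h.py <<'E'
A=np.array([0.590,-0.1065])
def pol():
    s=r.get_state(); q=s["tcp_pos"][:2]-A
    print("r,ang",np.hypot(*q).round(4),np.degrees(np.arctan2(q[1],q[0])).round(1),s["tcp_pos"].round(4),s["eef_rot"].round(1),s["contact_force"].round(1),s["moment"].round(2))
E
python3 -c "
from h import *;pol()"
```

```text
r,ang 0.0837 -83.6 [ 0.5993 -0.1897  0.13  ] [173.4   2.7 -82. ] [-0.9  1.3 -0. ] [ 0.23  0.21 -0.02]
```

Request:
{"name": "send_rows", "arguments": {
  "motion": [
    {"travel": [0, -0.006, -0.001], "spin": -4},
    {"travel": [0, -0.006, -0.001], "spin": -4},
    {"travel": [0, -0.005, -0.001], "spin": -3},
    {"travel": [0, -0.003, 0], "spin": -2}
  ]
}}

```text
time_s: 8.2
tcp_pos: [0.6197, -0.1853, 0.1294]
eef_rot: [174.0, 4.3, -67.9]
contact_force: [-0.9, -1.1, 1.9]
gripper_width: 0.0241
```

```bash
python3 -c "
from h import *;pol()
im,d,P,L=tool()
cv2.imwrite('pics/m6.png',cv2.resize(im[110:200,230:320],(600,600),interpolation=2))"
```

```text
r,ang 0.0842 -69.4 [ 0.6197 -0.1853  0.1294] [174.    4.3 -67.9] [-0.9 -1.1  1.9] [-0.13  0.19  0.02]
[ 0.62   -0.1852  0.1292] [174.    4.4 -67.8] [ 0.5  0.  -1.2] 0.024
```

View pics/m6.png

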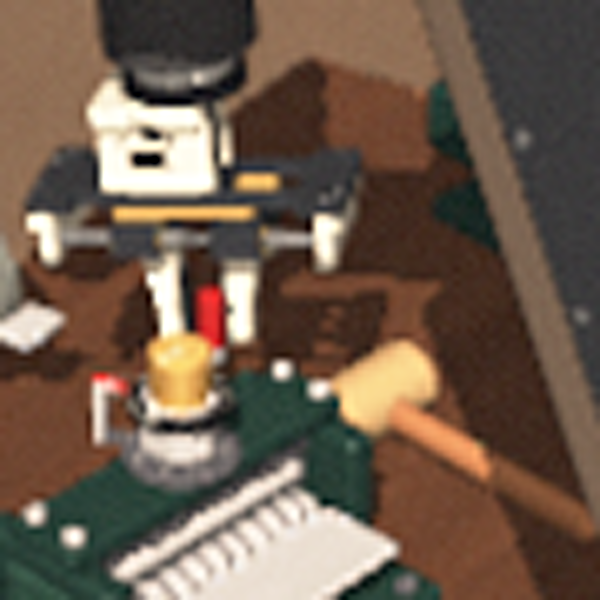

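```bash
cat >> h.py <<'E'
def plan2(target,spin,n,p=None,M=None):
    s=r.get_state(); p=np.array(s["tcp_pos"] if p is None else p,float)
    M=R.from_euler('xyz',s["eef_rot"],degrees=True).as_matrix() if M is None else M
    t=np.array(target,float); d=(t-p)/n; rows=[]
    for i in range(n):
        a=M.T@d; rows.append('{"travel":[%.4f,%.4f,%.4f],"spin":%.1f}'%(*a,spin/n)); M=M@R.from_euler('z',spin/n,degrees=True).as_matrix()
    for i in range(0,n,5): print("["+",".join(rows[i:i+5])+"]")
    return t,M
E
python3 - <<'E'
from h import *
s=r.get_state(); z=R.from_euler('xyz',s["eef_rot"],degrees=True).as_matrix()[:,2]; print(z)
g=np.array([.590,-.1065,.209])+.057*z; p=s["tcp_pos"]-.08*z
print(g, p)
# y axis direction angle
M=R.from_euler('xyz',s["eef_rot"],degrees=True).as_matrix(); print(np.degrees(np.arctan2(M[1,1],M[0,1])))
plan2(g-.07*z,8,5,p,M)
E
```

```text
[-0.12577671  0.03017441 -0.99159958]
[ 0.58283073 -0.10478006  0.15247882] [ 0.63009087 -0.18761152  0.20850005]
-157.33230632080108
[{"travel":[-0.0180,0.0012,-0.0012],"spin":1.6},{"travel":[-0.0180,0.0017,-0.0012],"spin":1.6},{"travel":[-0.0179,0.0022,-0.0012],"spin":1.6},{"travel":[-0.0178,0.0027,-0.0012],"spin":1.6},{"travel":[-0.0178,0.0032,-0.0012],"spin":1.6}]
```

Request:
{"name": "send_rows", "arguments": {
  "motion": [
    {"travel": [0, 0, 0], "spin": 0},
    {"travel": [0, 0, -0.02], "spin": 0},
    {"travel": [0, 0, -0.02], "spin": 0},
    {"travel": [0, 0, -0.02], "spin": 0},
    {"travel": [0, 0, -0.02], "spin": 0}
  ],
  "gripper": 0.36,
  "squeeze": 40
}}

```text
time_s: 8.67
tcp_pos: [0.6276, -0.1874, 0.2045]
eef_rot: [173.4, 4.7, -68.0]
contact_force: [0.5, 0.0, -0.1]
gripper_width: 0.052
```

```bash
python3 - <<'E'
from h import *
s=r.get_state(); M=R.from_euler('xyz',s["eef_rot"],degrees=True).as_matrix(); z=M[:,2]; print(z)
g=np.array([.590,-.1065,.209])+.057*z; print(g)
plan2(g-.07*z,33,5)
E
```

```text
[-0.13745974  0.03183701 -0.98999557]
[ 0.58216479 -0.10468529  0.15257025]
[{"travel":[-0.0178,0.0008,-0.0019],"spin":6.6},{"travel":[-0.0176,0.0029,-0.0019],"spin":6.6},{"travel":[-0.0172,0.0049,-0.0019],"spin":6.6},{"travel":[-0.0165,0.0068,-0.0019],"spin":6.6},{"travel":[-0.0156,0.0087,-0.0019],"spin":6.6}]
```

Request:
{"name": "send_rows", "arguments": {
  "motion": [
    {"travel": [-0.0178, 0.001, -0.002], "spin": 6.6},
    {"travel": [-0.0176, 0.003, -0.002], "spin": 6.6},
    {"travel": [-0.0172, 0.005, -0.002], "spin": 6.6},
    {"travel": [-0.0165, 0.007, -0.002], "spin": 6.6},
    {"travel": [-0.0156, 0.009, -0.002], "spin": 6.6}
  ]
}}

```text
time_s: 9.08
tcp_pos: [0.5935, -0.1088, 0.2264]
eef_rot: [172.3, 0.1, -102.3]
contact_force: [-1.0, -0.3, 0.0]
gripper_width: 0.0597
```

```bash
python3 - <<'E'
from h import *
im,d,P,L=tool()
cv2.imwrite("pics/s7.png",im)
s=r.get_state(); M=R.from_euler('xyz',s["eef_rot"],degrees=True).as_matrix(); z=M[:,2]; print(z, "grasp pt",s["tcp_pos"]-.057*z)
g=np.array([.590,-.1065,.209])+.057*z
plan2(g,0,4)
find("side",["line","index","knob","lever_grip"])
E
```

```text
[ 0.5929 -0.1064  0.2277] [ 1.723e+02  1.000e-01 -1.029e+02] [-1.9  1.1 -0. ] 0.0596
[-0.12973319  0.03106055 -0.99106233] grasp pt [ 0.60031198 -0.10812317  0.28418968]
[{"travel":[0.0002,0.0001,0.0190],"spin":0.0},{"travel":[0.0002,0.0001,0.0190],"spin":0.0},{"travel":[0.0002,0.0001,0.0190],"spin":0.0},{"travel":[0.0002,0.0001,0.0190],"spin":0.0}]
side line 0.5 [ 0.5972 -0.0766  0.176 ] [251. 172.]
side index 0.39 [ 0.6265 -0.0994  0.1762] [248. 167.]
side index 0.36 [ 0.5961 -0.0783  0.1777] [251. 172.]
side knob 0.44 [ 0.5917 -0.1087  0.1933] [257. 165.]
```

Request:
{"name": "send_rows", "arguments": {
  "motion": [
    {"travel": [0, 0, 0.019], "spin": 0},
    {"travel": [0, 0, 0.019], "spin": 0},
    {"travel": [0, 0, 0.019], "spin": 0},
    {"travel": [0, 0, 0.015], "spin": 0}
  ]
}}

```text
time_s: 9.67
tcp_pos: [0.5879, -0.1106, 0.1549]
eef_rot: [172.6, 0.2, -101.4]
contact_force: [-0.3, -0.1, -0.2]
gripper_width: 0.0595
```

```bash
python3 - <<'E'
from h import *
im,d,P,L=tool()
s=r.get_state(); M=R.from_euler('xyz',s["eef_rot"],degrees=True).as_matrix(); z=M[:,2]; print(z, "tip",s["tcp_pos"]-.038*z)
cv2.imwrite("pics/m7.png",cv2.resize(im[110:200,210:300],(600,600),interpolation=2))
E
```

```text
[ 0.586  -0.1104  0.1518] [ 172.4    0.2 -101.5] [-1.6 -0.3 -4.6] 0.0599
[-0.12920331  0.02997864 -0.99116486] tip [ 0.59088331 -0.11156802  0.18947608]
```

View pics/m7.png

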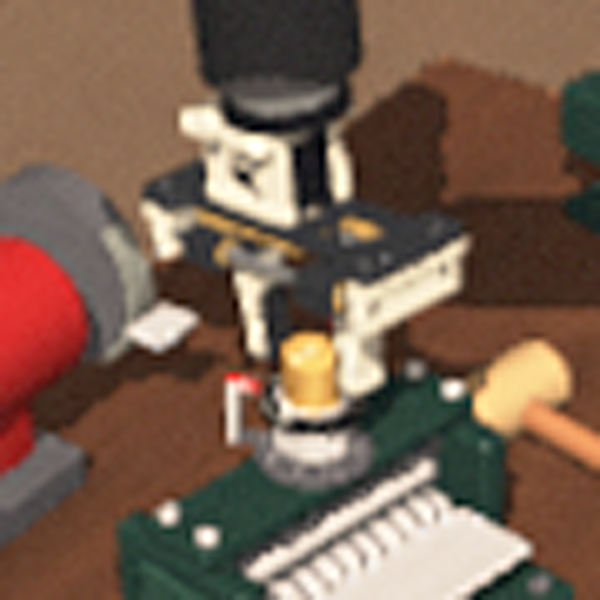

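Request:
{"name": "send_rows", "arguments": {
  "motion": [
    {"travel": [-0.003, 0, 0.001], "spin": 0},
    {"travel": [-0.002, 0, 0], "spin": 0},
    {"travel": [0, 0, 0], "spin": 0},
    {"travel": [0, 0, 0], "spin": 0},
    {"travel": [0, 0, 0], "spin": 0}
  ],
  "gripper": -1,
  "squeeze": 25
}}

```text
time_s: 10.13
tcp_pos: [0.5849, -0.1067, 0.15]
eef_rot: [171.9, 0.1, -101.4]
contact_force: [0.4, 0.3, -6.7]
gripper_width: 0.0372
```

Request:
{"name": "send_rows", "arguments": {
  "motion": [
    {"travel": [0, 0, 0], "spin": 0},
    {"travel": [0, 0, 0], "spin": 0},
    {"travel": [0, 0, 0], "spin": 0},
    {"travel": [0, 0, 0], "spin": 0},
    {"travel": [0, 0, 0], "spin": 0}
  ]
}}

```text
time_s: 10.55
tcp_pos: [0.585, -0.1067, 0.15]
eef_rot: [172.0, 0.2, -101.4]
contact_force: [-0.7, 0.5, -5.0]
gripper_width: 0.0376
```

Request:
{"name": "send_rows", "arguments": {
  "motion": [
    {"travel": [0, 0, 0], "spin": 6},
    {"travel": [0, 0, 0], "spin": 6},
    {"travel": [0, 0, 0], "spin": 6},
    {"travel": [0, 0, 0], "spin": 6},
    {"travel": [0, 0, 0], "spin": 6}
  ]
}}

```text
time_s: 10.97
tcp_pos: [0.5846, -0.1067, 0.1497]
eef_rot: [173.0, -4.0, -132.2]
contact_force: [-1.0, -0.8, -2.8]
gripper_width: 0.0367
```

```bash
python3 - <<'E'
from h import *
im,d,P,L=tool(); print(r.get_state()["moment"]); cv2.imwrite("pics/s8.png",im)
find("side",["line","index","knob"])
E
```

```text
[ 0.5845 -0.1067  0.1497] [ 173.    -4.1 -132.6] [-1.6  0.3 -3.8] 0.0373
[-0.3419013  -0.2044352  -0.15195648]
side line 0.48 [ 0.611  -0.0842  0.1747] [249. 170.]
side index 0.55 [ 0.6283 -0.098   0.1727] [248. 168.]
side knob 0.53 [ 0.5916 -0.1103  0.1957] [257. 164.]
side knob 0.27 [ 0.5901 -0.1071 -0.0022] [258. 204.]
```

Request:
{"name": "send_rows", "arguments": {
  "motion": [
    {"travel": [0, 0, 0], "spin": 6.6},
    {"travel": [0, 0, 0], "spin": 6.6},
    {"travel": [0, 0, 0], "spin": 6.6},
    {"travel": [0, 0, 0], "spin": 6.6},
    {"travel": [0, 0, 0], "spin": 6.6}
  ]
}}

```text
time_s: 11.58
tcp_pos: [0.5839, -0.1064, 0.1499]
eef_rot: [176.2, -7.2, -164.7]
contact_force: [-1.9, 0.1, -3.0]
gripper_width: 0.0364
```

```bash
python3 - <<'E'
from h import *
im,d,P,L=tool(); print(r.get_state()["moment"]); cv2.imwrite("pics/s9.png",im)
find("side",["line","index","knob"])
a=cv2.imread("pics/s8.png")[155:190,235:275]
cv2.imwrite("pics/m8.png",np.hstack([cv2.resize(x[155:190,235:275],(400,350),interpolation=2) for x in (cv2.imread("pics/s8.png"),im)]))
E
```

```text
[ 0.584  -0.1064  0.1499] [ 176.2   -7.2 -165.2] [-2.2  0.  -2.5] 0.036
[-0.0635866   0.06901239 -0.181835  ]
side line 0.63 [ 0.5056  0.4661 -0.0031] [178. 304.]
side line 0.5 [ 0.6201 -0.0963  0.1755] [249. 168.]
side index 0.55 [ 0.6244 -0.0963  0.1721] [248. 168.]
side knob 0.59 [0.4422 0.0145 0.0009] [271. 233.]
side knob 0.48 [ 0.5925 -0.1083  0.191 ] [257. 166.]
```

View pics/m8.png

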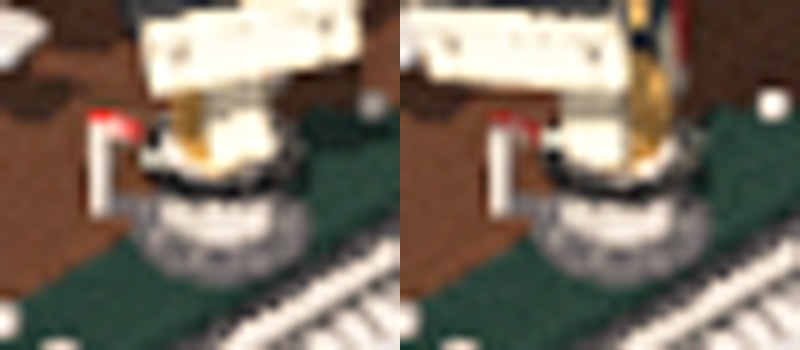

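```bash
python3 - <<'E'
from h import *
K=np.array([.5915,-.1075])
def pt(rad,a,z=.178): a=np.radians(a); return proj("side",[K[0]+rad*np.cos(a),K[1]+rad*np.sin(a),z])
for b in (10,14,18,22): print(b,"idx tip",pt(.037,b).round(1),"out",pt(.055,b).round(1),"line out",pt(.031,b,.179).round(1),"in",pt(.02,b,.179).round(1))
for a in (26,30,45,50,55): print(a,"line out",pt(.031,a,.179).round(1))
im=cv2.imread("pics/s9.png").astype(int)
acc=np.mean([r.capture("side")[0].astype(float) for _ in range(6)],0); np.save("acc.npy",acc)
for v in range(164,175): print(v,[tuple(acc[v,u].astype(int).tolist()) for u in range(243,254)])
E
```

```text
10 idx tip [248.3 166.4] out [244.3 165.4] line out [249.7 166.6] in [252.1 167.2]
14 idx tip [248.  166.8] out [243.9 165.9] line out [249.4 166.8] in [252.  167.4]
18 idx tip [247.8 167.1] out [243.5 166.4] line out [249.2 167.1] in [251.9 167.6]
22 idx tip [247.6 167.5] out [243.3 166.9] line out [249.1 167.4] in [251.8 167.7]
26 line out [249.  167.7]
30 line out [248.9 168. ]
45 line out [249.  169.2]
50 line out [249.1 169.6]
55 line out [249.3 169.9]
164 [(31, 50, 85), (35, 56, 96), (35, 57, 102), (35, 57, 101), (34, 54, 99), (33, 53, 97), (31, 52, 98), (61, 81, 113), (110, 131, 148), (140, 162, 180), (145, 169, 188)]
165 [(45, 67, 111), (45, 68, 109), (42, 66, 106), (42, 65, 103), (44, 65, 106), (44, 65, 107), (41, 63, 106), (50, 68, 105), (116, 136, 154), (135, 155, 171), (131, 152, 168)]
166 [(41, 63, 120), (41, 54, 146), (37, 50, 151), (55, 69, 134), (50, 66, 124), (54, 72, 116), (48, 68, 108), (38, 56, 92), (123, 143, 161), (136, 158, 174), (128, 150, 166)]
167 [(49, 69, 116), (93, 100, 150), (90, 94, 163), (91, 97, 158), (62, 67, 155), (41, 52, 138), (68, 86, 127), (47, 
[... 591 characters left out ...]
 (225, 248, 255)]
171 [(53, 72, 109), (211, 229, 242), (173, 184, 199), (70, 82, 110), (42, 64, 108), (43, 65, 105), (48, 56, 75), (54, 57, 60), (75, 81, 90), (116, 131, 145), (151, 172, 190)]
172 [(33, 51, 88), (210, 226, 241), (172, 182, 196), (64, 76, 104), (40, 65, 108), (44, 69, 114), (33, 47, 77), (44, 47, 54), (31, 31, 32), (62, 66, 73), (72, 76, 83)]
173 [(34, 50, 88), (206, 221, 237), (167, 179, 193), (63, 77, 105), (41, 64, 110), (44, 69, 116), (42, 65, 108), (33, 43, 65), (31, 31, 33), (43, 46, 49), (54, 58, 63)]
174 [(35, 54, 96), (203, 219, 236), (165, 177, 190), (90, 94, 109), (79, 89, 114), (76, 89, 116), (75, 91, 125), (82, 89, 106), (93, 98, 104), (78, 82, 88), (59, 62, 67)]
```

Request:
{"name": "send_rows", "arguments": {
  "motion": [
    {"travel": [0, 0, 0], "spin": 2},
    {"travel": [0, 0, 0], "spin": 2.2},
    {"travel": [0, 0, 0], "spin": 0},
    {"travel": [0, 0, 0], "spin": 0}
  ]
}}

```text
time_s: 12.42
tcp_pos: [0.584, -0.1064, 0.1499]
eef_rot: [176.7, -7.4, -168.6]
contact_force: [-1.2, 0.2, -2.2]
gripper_width: 0.036
```

Request:
{"name": "send_rows", "arguments": {
  "motion": [
    {"travel": [0, 0, 0], "spin": 0},
    {"travel": [0, 0, 0], "spin": 0},
    {"travel": [0, 0, 0], "spin": 0},
    {"travel": [0, 0, 0], "spin": 0},
    {"travel": [0, 0, 0], "spin": 0}
  ],
  "gripper": 0.36
}}

```text
time_s: 12.83
tcp_pos: [0.5875, -0.1071, 0.1523]
eef_rot: [176.8, -7.0, -168.3]
contact_force: [-0.3, -0.3, 0.1]
gripper_width: 0.0587
```

Request:
{"name": "send_rows", "arguments": {
  "motion": [
    {"travel": [0, 0, -0.02], "spin": 0},
    {"travel": [0, 0, -0.03], "spin": 0},
    {"travel": [0, 0, -0.03], "spin": 0}
  ]
}}

```text
time_s: 13.08
tcp_pos: [0.5946, -0.1091, 0.2276]
eef_rot: [176.6, -7.7, -168.3]
contact_force: [0.9, -0.1, 0.2]
gripper_width: 0.0592
```

```bash
python3 - <<'E'
from h import *
im,d,P,L=tool()
acc=np.mean([r.capture("side")[0].astype(float) for _ in range(6)],0); cv2.imwrite("pics/s10.png",acc.astype(np.uint8))
find("side",["line","index","knob","lever_grip"])
cv2.imwrite("pics/m9.png",np.hstack([cv2.resize(acc[155:190,235:275].astype(np.uint8),(400,350),interpolation=2),cv2.resize(acc[110:200,220:320].astype(np.uint8),(390,350),interpolation=2)]))
for v in range(164,172): print(v,[tuple(acc[v,u].astype(int).tolist()) for u in range(243,254)])
E
```

```text
[ 0.598  -0.1101  0.2344] [ 176.8   -7.2 -168.2] [ 2.7 -0.4  7.5] 0.0597
side line 0.69 [ 0.6217 -0.1008  0.1772] [250. 167.]
side index 0.46 [ 0.6297 -0.0997  0.173 ] [248. 167.]
side index 0.24 [ 0.5063  0.4672 -0.0029] [178. 305.]
side knob 0.52 [ 0.5919 -0.1089  0.1938] [257. 165.]
side lever_grip 0.48 [ 0.626  -0.1868  0.1792] [261. 157.]
side lever_grip 0.38 [ 0.6055  0.4024 -0.0032] [170. 279.]
164 [(39, 57, 92), (43, 64, 103), (45, 68, 111), (45, 68, 109), (46, 67, 108), (45, 65, 107), (47, 69, 112), (34, 50, 83), (25, 31, 53), (59, 113, 159), (90, 170, 229)]
165 [(46, 70, 111), (44, 68, 104), (42, 66, 100), (38, 62, 98), (43, 66, 104), (46, 67, 107), (45, 67, 110), (35, 51, 85), (25, 33, 57), (50, 99, 142), (66, 130, 183)]
166 [(41, 62, 135), (58, 68, 235), (48, 58, 241), (84, 98, 212), (68, 82, 165), (65, 83, 134), (56, 74, 114), (30, 43, 74), (81, 92, 102), (73, 109, 144), (63, 126, 181)]
167 [(61, 81, 138), (179, 193, 253), (172, 185, 255), (177, 189, 255), (119, 127, 249), (54, 65, 200), (125, 149, 187), (126, 144, 159), (110, 119, 124), (76, 111, 145), (61, 126, 181)]
168 [(71, 92, 129), (216, 234, 241), (194, 209, 238), (159, 173, 227), (124, 138, 230), (58, 69, 195), (142, 163, 198), (137, 154, 161), (218, 236, 241), (155, 185, 214), (58, 125, 181)]
169 [(71, 91, 132), (213, 230, 242), (170, 183, 200), (79, 95, 120), (77, 96, 124), (58, 74, 130), (96, 108, 129), (76, 83, 84), (221, 237, 246), (191, 222, 241), (93, 152, 206)]
170 [(72, 92, 132), (213, 230, 244), (174, 188, 203), (72, 84, 114), (42, 64, 108), (37, 55, 90), (43, 48, 62), (44, 47, 50), (151, 160, 177), (227, 241, 254), (162, 206, 238)]
171 [(52, 72, 109), (210, 228, 243), (173, 185, 199), (70, 81, 110), (42, 66, 109), (42, 63, 104), (25, 34, 56), (86, 96, 101), (96, 104, 114), (173, 183, 202), (185, 207, 233)]
```

View pics/m9.png

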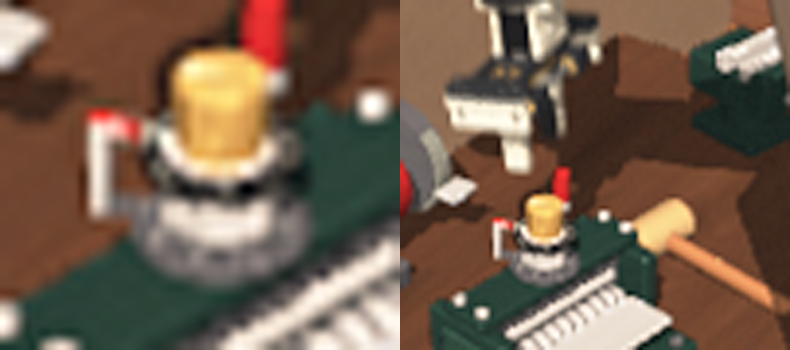

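```bash
python3 - <<'E'
from h import *
plan2([.55,-.36,.25],-78,13)
E
```

```text
[{"travel":[0.0075,-0.0181,-0.0019],"spin":-6.0},{"travel":[0.0093,-0.0172,-0.0019],"spin":-6.0},{"travel":[0.0111,-0.0162,-0.0019],"spin":-6.0},{"travel":[0.0127,-0.0149,-0.0019],"spin":-6.0},{"travel":[0.0142,-0.0135,-0.0019],"spin":-6.0}]
[{"travel":[0.0155,-0.0120,-0.0019],"spin":-6.0},{"travel":[0.0167,-0.0103,-0.0019],"spin":-6.0},{"travel":[0.0177,-0.0085,-0.0019],"spin":-6.0},{"travel":[0.0185,-0.0066,-0.0019],"spin":-6.0},{"travel":[0.0191,-0.0046,-0.0019],"spin":-6.0}]
[{"travel":[0.0194,-0.0026,-0.0019],"spin":-6.0},{"travel":[0.0196,-0.0005,-0.0019],"spin":-6.0},{"travel":[0.0195,0.0015,-0.0019],"spin":-6.0}]
```

Request:
{"name": "send_rows", "arguments": {
  "motion": [
    {"travel": [0.0075, -0.018, -0.002], "spin": -6},
    {"travel": [0.0093, -0.017, -0.002], "spin": -6},
    {"travel": [0.011, -0.016, -0.002], "spin": -6},
    {"travel": [0.0127, -0.015, -0.002], "spin": -6},
    {"travel": [0.0142, -0.0135, -0.002], "spin": -6}
  ]
}}

```text
time_s: 14.05
tcp_pos: [0.5776, -0.2046, 0.2341]
eef_rot: [173.0, -4.9, -136.8]
contact_force: [0.9, 0.3, -0.0]
gripper_width: 0.0598
```

Request:
{"name": "send_rows", "arguments": {
  "motion": [
    {"travel": [0.0155, -0.012, -0.002], "spin": -6},
    {"travel": [0.0167, -0.0103, -0.002], "spin": -6},
    {"travel": [0.0177, -0.0085, -0.002], "spin": -6},
    {"travel": [0.0185, -0.0066, -0.002], "spin": -6},
    {"travel": [0.019, -0.0046, -0.002], "spin": -6}
  ]
}}

```text
time_s: 14.47
tcp_pos: [0.5623, -0.3062, 0.2421]
eef_rot: [171.4, -0.6, -105.4]
contact_force: [0.3, 0.2, -0.3]
gripper_width: 0.0594
```

Request:
{"name": "send_rows", "arguments": {
  "motion": [
    {"travel": [0.0194, -0.0026, -0.002], "spin": -6},
    {"travel": [0.0196, 0, -0.002], "spin": -6},
    {"travel": [0.0195, 0.0015, -0.002], "spin": -6},
    {"travel": [0.001, 0, 0], "spin": 0}
  ]
}}

```text
time_s: 14.8
tcp_pos: [0.553, -0.3712, 0.2461]
eef_rot: [171.5, 2.3, -86.5]
contact_force: [-0.1, 0.2, 0.1]
gripper_width: 0.0598
```

```bash
python3 - <<'E'
from h import *
s=r.get_state(); print(s["tcp_pos"],s["eef_rot"])
acc=np.mean([r.capture("top")[0].astype(float) for _ in range(8)],0); cv2.imwrite("pics/t11.png",acc.astype(np.uint8))
find("top",["line","index","knob","lever_grip"]); 
a=acc[130:180,265:325].astype(np.uint8)
b=cv2.imread("pics/s10.png")
cv2.imwrite("pics/m10.png",cv2.resize(a,(720,600),interpolation=2))
E
```

```text
[ 0.55302993 -0.37123714  0.24609047] [171.49025517   2.33216929 -86.45601654]
top line 0.79 [ 0.6174 -0.0916  0.1771] [285. 147.]
top line 0.44 [0.4426 0.0179 0.001 ] [248. 203.]
top index 0.53 [ 0.6274 -0.0948  0.1793] [286. 144.]
top knob 0.73 [ 0.5868 -0.1068  0.1978] [290. 156.]
top lever_grip 0.4 [ 0.6208 -0.186   0.1809] [316. 146.]
```

View pics/m10.png

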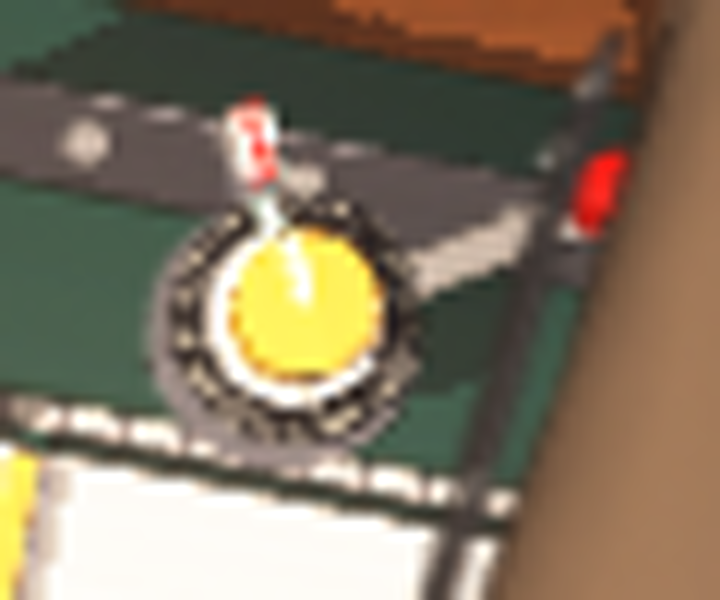

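```bash
python3 - <<'E'
from h import *
s=r.get_state(); M=R.from_euler('xyz',s["eef_rot"],degrees=True).as_matrix(); z=M[:,2]; print(z,np.degrees(np.arctan2(M[1,1],M[0,1])),s["joints"])
g=np.array([.623,-.186,.181])+.052*z; print(g)
p,M=plan2(g-.065*z,0,8)
plan2(g,0,4,p,M)
E
```

```text
[-0.14901383  0.03097347 -0.9883499 ] -176.3514576663436 [-16.37248427  23.90943453  12.33440586   0.70486151 -87.15142701
  19.7613409 ]
[ 0.61525128 -0.18438938  0.12960581]
[{"travel":[-0.0219,-0.0111,0.0059],"spin":0.0},{"travel":[-0.0219,-0.0111,0.0059],"spin":0.0},{"travel":[-0.0219,-0.0111,0.0059],"spin":0.0},{"travel":[-0.0219,-0.0111,0.0059],"spin":0.0},{"travel":[-0.0219,-0.0111,0.0059],"spin":0.0}]
[{"travel":[-0.0219,-0.0111,0.0059],"spin":0.0},{"travel":[-0.0219,-0.0111,0.0059],"spin":0.0},{"travel":[-0.0219,-0.0111,0.0059],"spin":0.0}]
[{"travel":[0.0000,-0.0000,0.0163],"spin":0.0},{"travel":[0.0000,-0.0000,0.0163],"spin":0.0},{"travel":[0.0000,-0.0000,0.0163],"spin":0.0},{"travel":[0.0000,-0.0000,0.0163],"spin":0.0}]
```

Request:
{"name": "send_rows", "arguments": {
  "motion": [
    {"travel": [-0.022, -0.011, 0.006], "spin": 0},
    {"travel": [-0.022, -0.011, 0.006], "spin": 0},
    {"travel": [-0.022, -0.011, 0.006], "spin": 0},
    {"travel": [-0.022, -0.011, 0.006], "spin": 0},
    {"travel": [-0.022, -0.011, 0.006], "spin": 0}
  ]
}}

```text
time_s: 15.82
tcp_pos: [0.598, -0.2545, 0.2142]
eef_rot: [171.7, 2.1, -87.1]
contact_force: [0.2, 0.2, -0.0]
gripper_width: 0.0596
```

Request:
{"name": "send_rows", "arguments": {
  "motion": [
    {"travel": [-0.022, -0.011, 0.006], "spin": 0},
    {"travel": [-0.022, -0.011, 0.006], "spin": 0},
    {"travel": [-0.02, -0.011, 0.006], "spin": 0},
    {"travel": [0, 0, 0], "spin": 0}
  ]
}}

```text
time_s: 16.15
tcp_pos: [0.6266, -0.1805, 0.192]
eef_rot: [171.7, 2.2, -87.0]
contact_force: [-0.1, -0.3, -0.4]
gripper_width: 0.0597
```

```bash
python3 - <<'E'
from h import *
im,d,P,L=tool()
find("side",["lever_grip"])
s=r.get_state(); M=R.from_euler('xyz',s["eef_rot"],degrees=True).as_matrix(); z=M[:,2]; print(z)
g=np.array([.623,-.186,.181])+.052*z
plan2(g,0,4)
E
```

```text
[ 0.6262 -0.182   0.1928] [171.7   2.2 -87. ] [-0.2  0.1 -0.4] 0.0595
side lever_grip 0.41 [ 0.6262 -0.1849  0.1794] [261. 157.]
[-0.14558426  0.02925729 -0.98891316]
[{"travel":[0.0007,0.0003,0.0162],"spin":0.0},{"travel":[0.0007,0.0003,0.0162],"spin":0.0},{"travel":[0.0007,0.0003,0.0162],"spin":0.0},{"travel":[0.0007,0.0003,0.0162],"spin":0.0}]
```

Request:
{"name": "send_rows", "arguments": {
  "motion": [
    {"travel": [0.001, 0, 0.016], "spin": 0},
    {"travel": [0.001, 0, 0.016], "spin": 0},
    {"travel": [0.001, 0, 0.016], "spin": 0},
    {"travel": [0, 0, 0.014], "spin": 0}
  ]
}}

```text
time_s: 16.58
tcp_pos: [0.6195, -0.1884, 0.136]
eef_rot: [172.3, 1.9, -87.1]
contact_force: [-0.0, 0.6, -0.5]
gripper_width: 0.0599
```

Request:
{"name": "send_rows", "arguments": {
  "motion": [
    {"travel": [0, 0, 0], "spin": 0},
    {"travel": [0, 0, 0], "spin": 0},
    {"travel": [0, 0, 0], "spin": 0},
    {"travel": [0, 0, 0], "spin": 0},
    {"travel": [0, 0, 0], "spin": 0}
  ],
  "gripper": -0.4,
  "squeeze": 60
}}

```text
time_s: 17.0
tcp_pos: [0.6181, -0.1922, 0.137]
eef_rot: [172.2, 1.9, -87.3]
contact_force: [0.3, 0.1, 0.3]
gripper_width: 0.0319
```

Request:
{"name": "send_rows", "arguments": {
  "motion": [
    {"travel": [0, 0, 0], "spin": 0},
    {"travel": [0, 0, 0], "spin": 0}
  ]
}}

```text
time_s: 17.17
tcp_pos: [0.619, -0.1926, 0.1386]
eef_rot: [172.4, 1.9, -87.3]
contact_force: [0.9, -0.1, -0.0]
gripper_width: 0.0269
```

```bash
python3 - <<'E'
from h import *
im,d,P,L=tool(); pol()
cv2.imwrite("pics/m11.png",cv2.resize(im[110:200,210:300],(600,600),interpolation=2))
E
```

```text
[ 0.619  -0.1926  0.1387] [172.4   1.9 -87.3] [-0.1 -0.7  0.7] 0.0266
r,ang 0.0908 -71.4 [ 0.619  -0.1926  0.1387] [172.4   1.9 -87.3] [-0.1 -0.7  0.7] [-0.1  -0.4  -0.03]
```

View pics/m11.png

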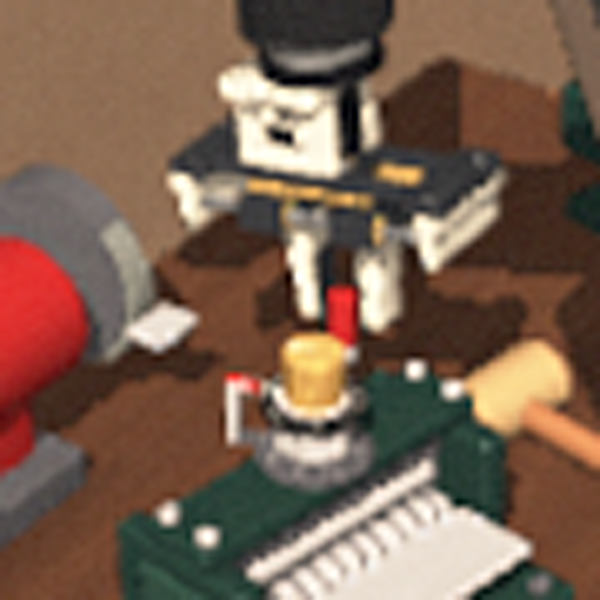

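```bash
cat >> h.py <<'E'
def arc(th0,th1,n,yaw1,r0=.085,lead=.003,zt=.128):
    s=r.get_state(); M=R.from_euler('xyz',s["eef_rot"],degrees=True).as_matrix(); p=s["tcp_pos"].copy()
    sp=-(yaw1-s["eef_rot"][2])/n; rows=[]
    for i in range(1,n+1):
        th=np.radians(th0+(th1-th0)*i/n); z=M[:,2]
        tan=np.array([np.sin(th),-np.cos(th)])   # clockwise
        t=np.r_[A+r0*np.array([np.cos(th),np.sin(th)])+lead*tan,0]+.052*z; t[2]=zt
        a=M.T@(t-p); rows.append('{"travel":[%.4f,%.4f,%.4f],"spin":%.1f}'%(*a,sp)); p=t
        M=M@R.from_euler('z',sp,degrees=True).as_matrix()
    for i in range(0,n,5): print("["+",".join(rows[i:i+5])+"]")
E
python3 - <<'E'
from h import *
arc(-67,-105,12,-108)
E
```

```text
[{"travel":[-0.0066,0.0081,0.0121],"spin":1.7},{"travel":[0.0012,0.0045,0.0006],"spin":1.7},{"travel":[0.0011,0.0045,0.0006],"spin":1.7},{"travel":[0.0010,0.0046,0.0006],"spin":1.7},{"travel":[0.0009,0.0046,0.0006],"spin":1.7}]
[{"travel":[0.0008,0.0046,0.0006],"spin":1.7},{"travel":[0.0006,0.0046,0.0006],"spin":1.7},{"travel":[0.0005,0.0046,0.0006],"spin":1.7},{"travel":[0.0004,0.0046,0.0006],"spin":1.7},{"travel":[0.0003,0.0046,0.0006],"spin":1.7}]
[{"travel":[0.0002,0.0047,0.0006],"spin":1.7},{"travel":[0.0001,0.0047,0.0006],"spin":1.7}]
```

Request:
{"name": "send_rows", "arguments": {
  "motion": [
    {"travel": [-0.003, 0.002, 0.006], "spin": 0},
    {"travel": [-0.003, 0.005, 0.005], "spin": 1.7},
    {"travel": [0.001, 0.0047, 0.0006], "spin": 1.7},
    {"travel": [0.001, 0.0047, 0.0006], "spin": 1.7},
    {"travel": [0.001, 0.0047, 0.0006], "spin": 1.7}
  ]
}}

```text
time_s: 17.63
tcp_pos: [0.599, -0.1891, 0.1286]
eef_rot: [172.7, 0.8, -94.1]
contact_force: [2.7, -1.7, 0.5]
gripper_width: 0.026
```

Request:
{"name": "send_rows", "arguments": {
  "motion": [
    {"travel": [0.0008, 0.0047, 0.0006], "spin": 1.7},
    {"travel": [0.0007, 0.0047, 0.0006], "spin": 1.7},
    {"travel": [0.0006, 0.0047, 0.0006], "spin": 1.7},
    {"travel": [0.0005, 0.0047, 0.0006], "spin": 1.7},
    {"travel": [0.0004, 0.0047, 0.0006], "spin": 1.7}
  ]
}}

```text
time_s: 18.05
tcp_pos: [0.5762, -0.1892, 0.1281]
eef_rot: [173.0, -0.4, -102.9]
contact_force: [1.3, -1.9, 0.0]
gripper_width: 0.0265
```

```bash
python3 - <<'E'
from h import *
im,d,P,L=tool(); pol(); find("side",["lever_grip"])
arc(-95,-112,5,-113)
E
```

```text
[ 0.5752 -0.189   0.1282] [ 172.9   -0.4 -103.1] [-2.3  0.6 -0.6] 0.0263
r,ang 0.0838 -100.2 [ 0.5752 -0.189   0.1282] [ 172.9   -0.4 -103.1] [-2.3  0.6 -0.6] [ 0.02 -0.13 -0.02]
side lever_grip 0.46 [ 0.5843 -0.1926  0.1769] [270. 160.]
[{"travel":[0.0018,0.0068,0.0011],"spin":2.0},{"travel":[0.0002,0.0050,0.0006],"spin":2.0},{"travel":[0.0001,0.0050,0.0006],"spin":2.0},{"travel":[-0.0000,0.0050,0.0006],"spin":2.0},{"travel":[-0.0001,0.0050,0.0006],"spin":2.0}]
```

Request:
{"name": "send_rows", "arguments": {
  "motion": [
    {"travel": [0.001, 0.0048, 0.0006], "spin": 2.5},
    {"travel": [0.0005, 0.0048, 0.0006], "spin": 2.5},
    {"travel": [0, 0.0048, 0.0006], "spin": 2.5},
    {"travel": [0, 0.0048, 0.0006], "spin": 3},
    {"travel": [0, 0.0048, 0.0006], "spin": 3}
  ]
}}

```text
time_s: 18.57
tcp_pos: [0.5542, -0.1825, 0.1276]
eef_rot: [173.4, -2.0, -116.3]
contact_force: [0.4, -2.1, 0.4]
gripper_width: 0.026
```

```bash
python3 - <<'E'
from h import *
s=r.get_state(); M=R.from_euler('xyz',s["eef_rot"],degrees=True).as_matrix(); pol(); g=s["tcp_pos"]-.052*M[:,2]-np.r_[A,0]; print("handle",np.hypot(*g[:2]),np.degrees(np.arctan2(g[1],g[0])))
E
```

```text
r,ang 0.084 -115.2 [ 0.5542 -0.1825  0.1276] [ 173.4   -2.  -116.3] [ 0.4 -2.1  0.4] [-0.73 -0.65  0.04]
handle 0.08260291339681734 -111.05392725385092
```

Request:
{"name": "send_rows", "arguments": {
  "motion": [
    {"travel": [0, 0.0048, 0.0005], "spin": 3.2},
    {"travel": [0, 0.0048, 0.0005], "spin": 3.2},
    {"travel": [0, 0.0048, 0.0005], "spin": 3.2},
    {"travel": [0, 0.0048, 0.0005], "spin": 3.2},
    {"travel": [0, 0.0048, 0.0005], "spin": 3.2}
  ]
}}

```text
time_s: 18.98
tcp_pos: [0.5342, -0.1698, 0.1271]
eef_rot: [174.3, -3.8, -132.7]
contact_force: [0.5, -1.9, 0.7]
gripper_width: 0.0268
```

```bash
cat >> h.py <<'E'
def st():
    s=r.get_state(); M=R.from_euler('xyz',s["eef_rot"],degrees=True).as_matrix(); pol(); g=s["tcp_pos"]-.052*M[:,2]-np.r_[A,0]
    th=np.arctan2(g[1],g[0]); print("grip r,th",np.hypot(*g[:2]).round(4),np.degrees(th).round(1)); F=[]
    for i in range(8): r.capture("side"); F.append(r.get_state()["contact_force"])
    F=np.array(F); f=F.mean(0); print("F",f.round(2),"tang resist",(-f[:2]@[np.sin(th),-np.cos(th)]).round(2),"std",F.std(0).round(2),"tool y",M[:,1].round(2))
E
python3 -c "
from h import *
st()"
```

```text
r,ang 0.0843 -131.4 [ 0.5342 -0.1698  0.1271] [ 174.3   -3.8 -132.7] [ 0.5 -1.9  0.7] [-0.64 -0.54  0.04]
grip r,th 0.0812 -127.7
F [-0.22 -0.43 -0.12] tang resist 0.09 std [0.69 0.65 0.78] tool y [-0.73  0.68  0.1 ]
```

Request:
{"name": "send_rows", "arguments": {
  "motion": [
    {"travel": [0.0005, 0.0048, 0.0004], "spin": 3.2},
    {"travel": [0.0005, 0.0048, 0.0004], "spin": 3.2},
    {"travel": [0.0005, 0.0048, 0.0004], "spin": 3.2},
    {"travel": [0.0005, 0.0048, 0.0004], "spin": 3.2},
    {"travel": [0.0005, 0.0048, 0.0004], "spin": 3.2}
  ]
}}

```text
time_s: 19.8
tcp_pos: [0.5196, -0.154, 0.127]
eef_rot: [175.7, -5.1, -148.9]
contact_force: [2.3, -1.0, -0.6]
gripper_width: 0.0265
```

```bash
python3 -c "
from h import *
st(); find('side',['lever_grip'])"
```

```text
r,ang 0.0849 -146.0 [ 0.5196 -0.154   0.127 ] [ 175.7   -5.1 -148.9] [ 2.3 -1.  -0.6] [-0.28 -0.85  0.03]
grip r,th 0.0806 -143.1
F [ 0.31  0.08 -0.13] tang resist 0.12 std [0.56 0.51 0.57] tool y [-0.51  0.86  0.07]
side lever_grip 0.25 [ 4.193e-01 -1.878e-01  3.000e-04] [302. 208.]
```

Request:
{"name": "send_rows", "arguments": {
  "motion": [
    {"travel": [0.0005, 0.0048, 0.0003], "spin": 3},
    {"travel": [0.0005, 0.0048, 0.0003], "spin": 3},
    {"travel": [0.0005, 0.0048, 0.0003], "spin": 3},
    {"travel": [0.0005, 0.0048, 0.0003], "spin": 3},
    {"travel": [0.0005, 0.0048, 0.0003], "spin": 3}
  ]
}}

```text
time_s: 20.67
tcp_pos: [0.5086, -0.1347, 0.127]
eef_rot: [177.3, -6.0, -164.2]
contact_force: [0.8, -0.9, 0.1]
gripper_width: 0.0262
```

```bash
python3 -c "
from h import *
st()"
```

```text
r,ang 0.0861 -160.9 [ 0.5086 -0.1347  0.127 ] [ 177.3   -6.  -164.2] [ 0.8 -0.9  0.1] [-0.37 -0.69 -0.01]
grip r,th 0.0809 -159.0
F [ 0.16  0.04 -0.3 ] tang resist 0.02 std [0.62 0.62 0.36] tool y [-0.27  0.96  0.05]
```

Request:
{"name": "send_rows", "arguments": {
  "motion": [
    {"travel": [0.0005, 0.0045, 0], "spin": 3},
    {"travel": [0.0005, 0.0045, 0], "spin": 3},
    {"travel": [0.0005, 0.0045, 0], "spin": 3},
    {"travel": [0.0005, 0.0045, 0], "spin": 3}
  ]
}}

```text
time_s: 21.4
tcp_pos: [0.5044, -0.1201, 0.1274]
eef_rot: [178.8, -6.3, -176.4]
contact_force: [1.8, -7.1, -5.7]
gripper_width: 0.0262
```

```bash
python3 -c "
from h import *
st(); find('side',['lever_grip'])"
```

```text
r,ang 0.0867 -171.0 [ 0.5044 -0.1201  0.1274] [ 178.8   -6.3 -176.4] [ 1.8 -7.1 -5.7] [-2.52 -1.54  0.24]
grip r,th 0.0811 -169.8
F [ 1.39 -3.18 -2.49] tang resist 3.37 std [0.18 0.72 0.5 ] tool y [-0.06  1.    0.02]
side lever_grip 0.57 [ 0.5109 -0.1246  0.175 ] [276. 174.]
```

Request:
{"name": "send_rows", "arguments": {
  "motion": [
    {"travel": [0, 0.002, 0], "spin": 0},
    {"travel": [0, 0.002, 0], "spin": 0.5},
    {"travel": [0, 0.002, 0], "spin": 0.5},
    {"travel": [0, 0.002, 0], "spin": 0.5}
  ]
}}

```text
time_s: 22.18
tcp_pos: [0.5033, -0.1156, 0.1273]
eef_rot: [179.2, -6.5, -177.8]
contact_force: [3.2, -9.6, -5.6]
gripper_width: 0.026
```

```bash
python3 -c "
from h import *
st(); find('side',['lever_grip'])"
```

```text
r,ang 0.0872 -174.0 [ 0.5033 -0.1156  0.1273] [ 179.2   -6.5 -177.8] [ 3.2 -9.6 -5.6] [-3.55 -1.56  0.42]
grip r,th 0.0814 -173.2
F [ 2.18 -8.12 -4.19] tang resist 8.32 std [0.31 0.58 0.3 ] tool y [-0.04  1.    0.01]
side lever_grip 0.51 [ 0.5078 -0.1198  0.1764] [276. 174.]
```

Request:
{"name": "send_rows", "arguments": {
  "motion": [
    {"travel": [0, 0.0018, 0], "spin": 0.5}
  ]
}}

```text
time_s: 22.72
tcp_pos: [0.5031, -0.1149, 0.1273]
eef_rot: [179.3, -6.5, -178.2]
contact_force: [2.8, -9.8, -4.9]
gripper_width: 0.0266
```

Request:
{"name": "send_rows", "arguments": {
  "motion": [
    {"travel": [0, 0.0018, 0], "spin": 0.5}
  ]
}}

```text
time_s: 22.8
tcp_pos: [0.5031, -0.1145, 0.1272]
eef_rot: [179.5, -6.6, -178.7]
contact_force: [3.1, -10.1, -5.3]
gripper_width: 0.0262
```

Request:
{"name": "send_rows", "arguments": {
  "motion": [
    {"travel": [0, 0.0018, 0], "spin": 0.5}
  ]
}}

```text
time_s: 22.88
tcp_pos: [0.5031, -0.114, 0.1272]
eef_rot: [179.6, -6.6, -179.3]
contact_force: [2.7, -11.2, -5.3]
gripper_width: 0.0259
```

```bash
python3 -c "
from h import *
st()"
```

```text
r,ang 0.0872 -175.1 [ 0.5031 -0.114   0.1272] [ 179.6   -6.6 -179.3] [  2.7 -11.2  -5.3] [-3.81 -1.64  0.5 ]
grip r,th 0.0813 -174.5
F [  2.69 -10.11  -4.8 ] tang resist 10.32 std [0.45 0.58 0.3 ] tool y [-0.01  1.    0.01]
```

Request:
{"name": "send_rows", "arguments": {
  "motion": [
    {"travel": [0, -0.002, 0], "spin": 0},
    {"travel": [0, -0.002, 0], "spin": 0},
    {"travel": [0, 0, 0], "spin": 0}
  ]
}}

```text
time_s: 23.53
tcp_pos: [0.5025, -0.1178, 0.1272]
eef_rot: [179.5, -6.6, -179.2]
contact_force: [-0.0, -0.2, -0.1]
gripper_width: 0.0261
```

Request:
{"name": "send_rows", "arguments": {
  "motion": [
    {"travel": [0, 0, 0], "spin": 0},
    {"travel": [0, 0, 0], "spin": 0},
    {"travel": [0, 0, 0], "spin": 0},
    {"travel": [0, 0, 0], "spin": 0},
    {"travel": [0, 0, 0], "spin": 0}
  ],
  "gripper": 0.2
}}

```text
time_s: 23.95
tcp_pos: [0.5024, -0.1166, 0.1276]
eef_rot: [179.5, -6.6, -179.2]
contact_force: [-1.0, -0.8, -0.0]
gripper_width: 0.0511
```

Request:
{"name": "send_rows", "arguments": {
  "motion": [
    {"travel": [0, 0, -0.015], "spin": 0},
    {"travel": [0, 0, -0.02], "spin": 0},
    {"travel": [0, 0, -0.03], "spin": 0},
    {"travel": [0, 0, -0.03], "spin": 0}
  ]
}}

```text
time_s: 24.28
tcp_pos: [0.5087, -0.1167, 0.2184]
eef_rot: [179.4, -7.4, -179.2]
contact_force: [1.9, -0.0, -0.1]
gripper_width: 0.0524
```

```bash
python3 - <<'E'
from h import *
im,d,P,L=tool()
find("side",["line","index","knob","lever_grip"])
cv2.imwrite("pics/m12.png",np.hstack([cv2.resize(im[155:190,235:275],(400,350),interpolation=2),cv2.resize(im[110:200,220:320],(390,350),interpolation=2)]))
E
```

```text
[ 0.5122 -0.1174  0.2247] [ 179.5   -6.9 -179.1] [ 3.9 -0.9  7.9] 0.0526
side line 0.74 [ 0.6197 -0.0994  0.1752] [250. 168.]
side line 0.37 [ 0.6264 -0.0978  0.1719] [248. 168.]
side index 0.38 [ 0.6298 -0.1005  0.1736] [248. 167.]
side knob 0.6 [ 0.5937 -0.1076  0.1927] [256. 165.]
side knob 0.16 [ 0.507  -0.1187  0.1769] [276. 174.]
side lever_grip 0.44 [ 0.5071 -0.1184  0.1761] [276. 174.]
side lever_grip 0.24 [ 0.5881 -0.1079  0.1959] [257. 165.]
```

Request:
{"name": "send_rows", "arguments": {
  "motion": [
    {"travel": [0, 0, -0.02], "spin": 0},
    {"travel": [0, 0, 0], "spin": 0},
    {"travel": [0, 0, 0], "spin": 0}
  ]
}}

```text
time_s: 24.78
tcp_pos: [0.5091, -0.1163, 0.234]
eef_rot: [179.3, -7.7, -179.2]
contact_force: [-0.2, -0.3, -0.4]
gripper_width: 0.0527
```

```bash
python3 -c "
from h import *
s=r.get_state(); print(s['tcp_pos'],s['contact_force'],s['time_s']); print(r.close_job())"
```

```text
[ 0.50911615 -0.11634299  0.23403868] [-0.20876926 -0.26606207 -0.37363079] 24.7833
the job is handed in; nothing more can be done
None
```

The job is handed in after 24.8 s. I slackened the nut by about 44°, turned the knob about 67° clockwise to the red pointer, then pulled the nut tight and let go.

- **Line at pointer:** the close top view before locking showed the white line within about 1–2° of the pointer. After locking, the side network put them about 6° apart, within its roughly 4 mm noise. That is close to the 6.9° limit, and I could not confirm it by eye because the 12-picture limit was used up.
- **Nut tight:** the pull at the handle held at about 10.3 N (mean of 8 readings). The highest single reading was about 11.5 N sideways, under the 12 N limit. I could not measure the force on the washer directly. After letting go, the lever stayed where it was, about 60° clockwise of its start.
- **Let go:** the gripper is open and clear above the splitter, with the contact force near zero.
- **Other tools:** I saw no contact with them, but did not measure their positions at the end.

- **Fingertip height:** the depth images showed the fingertips about 38 mm higher than the reported TCP, so I corrected every height for that.
- **Tool tilt:** loosening left the tool leaning about 7–8°, and it stayed that way to the end.

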